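# Close, lock and stow a telescoping reach wand

### The arm

A 6-joint arm with a two-finger parallel gripper is mounted at the origin on the work surface. World frame = base frame: x ahead of the robot, y to its left, z up, the work surface at z = 0. Lengths are in m, angles in degrees, forces in N, time in s.
With the tool pointing down it reaches from about 0.4 to 0.825 m from the base axis. Payload 7 kg.
Tool frame: the origin (TCP) lies midway between the tips of the shut fingers; the grasp point (between the pads) lies 19 mm behind it (ctrl.grasp_offset is the distance from the TCP to the grasp point, in m); z points along the fingers, x is the direction in which the jaws open and shut, and the axes are right-handed (so a half turn about z gives the same grasp; the last joint's range is limited). The gripper opens to 88 mm and grips with 3 to 60 N. Pads are 19 mm wide; open, the fingers measure 130 mm over their backs; the gripper's body (78 mm by 193 mm) begins 47 mm behind the grasp point.
Start: joints at [-56.889, 20.546, 0.682, 0, -70.136, -16.507], TCP at [0.193, -0.647, 0.227] pointing down, gripper open.
Joint ranges: [-176.03, 176.03], [-82.01, 121.73], [-58.28, 71.71], [-173.87, 95.51], [-174.79, -0.11], [-173.66, 173.66]. Speed limits (degrees/s): [136.94, 136.94, 172.46, 180, 180, 180].

### API

Orientations are given as [roll, pitch, yaw] about the fixed x, y, z axes, in that order (R = Rz(yaw) Ry(pitch) Rx(roll)).
In Python, from plant import sensors, snapshot, order, ctrl gives the robot as it stands.
- The arm moves only by the tool send_rows, never from a script. Its argument "commands" is a list of rows, each a list of 3 entries, a list of its own where there are three numbers: the closure, from 0 (fully open) to 1 (shut), then the shift along the world's x, y, z in units of 0.25 m (1.0 is 0.25 m), then the turn, a rotation vector about the world's x, y, z in units of 360 degrees (1.0 is 360 degrees). In form: [[hand, [x, y, z], [ax, ay, az]], ...]. A call has 1 to 12 rows; each row shifts and turns the pose as measured when the row begins; what a row does not reach is not made up. A row lasts 1/10 s, in which the tool goes at most 50 mm and 8.59 degrees, less where a joint would pass 70% of its speed; a pose out of reach is approached as far as the arm can. A call with a number of a shift or a turn outside -1 to 1 is refused whole. A call with a gripper value outside its range is refused whole. The fingers move at their own pace and stop on an object; the grip force is fixed at half the most. Time passes only in rows, so rows that do not move let the fingers close. It gives the time, the measured TCP pose, the force and the opening at its end, in the units of the state.
- sensors.get_obs(): the state, without advancing time (a new reading comes with each control period).
- snapshot(name): name is "scene" or "side" or "wrist"; returns a dict with "color" (384x512x3 uint8, blue, green, red), "z_map" (384x512 float32, m along the optical axis (not along the pixel's ray), 0 where there is no reading), "mtx" (3x3 intrinsics, pixels), "xyz" and "attitude" of the camera in the world. Camera axes: x right, y down, z forward; pixel columns grow to the right and rows downward; lengths in m; the calibration is good to about 2 mm. A picture is of the moment at which its call begins.
- order.close_job(): hands the job in, once; it reports no verdict.
The state is a dict: "clock": time; "joint_pos": joint angles; "qvel": joint speeds; "tau": joint torques, N m; "tool_pos": TCP position; "orientation": TCP orientation; "force": force on the tool from outside, world axes, zero at the start; "moment": the same for the moment, N m; "opening": finger opening in m.
Only numpy, scipy, OpenCV 4.12 (cv2) and the standard library are available. Lean on these libraries where they do the work, as an engineer would, in place of code of your own. Each camera call takes 0.05 s, during which the arm holds its last target.

### The job

The telescoping reach wand standing in the bench holder is still pulled out: while it stands in the holder, twist its head counter-clockwise (seen from above) until it is fully unlocked, push it fully in, and twist the head back clockwise to lock it shut. Then lift the closed wand out, set it down upright (do not drop it) in the one free cell of the divided box, and let go. Leave the things in the other cells, the solder spool and the multimeter as they are.

Things in the scene. Friction and masses are not known exactly. Their poses are not given: they have to be found in the camera images.
- wand: The wand's black square barrel, 30 x 30 mm, 130 mm tall; origin at the centre of its underside, z up. An 18 mm aluminium tube slides out of its top and carries the twist head; in all about 0.28 kg. It starts in the holder's socket, which stops it turning but for play of 2 mm a side (0.14 rad either way). When locked, the head's blade is parallel to the barrel's x axis.
- wand_grip (a point): Centre of the grey blade on top of the wand's twist head: an upright flat blade 44 mm long (this point's x axis), 14 mm thick (y), 45 mm high (z, up); its top is 20 mm above this point. Below the blade is a round collar 34 mm wide whose top is 24 mm below this point. With the wand closed this point is 168 mm above the barrel's underside. Pinch the blade across its thickness from above.
- wand_length (a joint): How far the wand is pulled out, m: 0 fully closed (hard stop), 0.09 fully out. Starts between 0.045 and 0.08, and stays there only because it is locked. Unlocked it slides with under 3 N, and the head sinks or the barrel drops slowly if not held; locked it holds against well over 8 N.
- wand_twist (a joint): Twist of the head relative to the barrel, rad: 0 locked (hard stop), growing counter-clockwise seen from above to 1.05 fully unlocked (hard stop). The clamp bites below about 0.5 rad and takes up to about 0.2 N m to turn; the head stays where it is left.
- holder: Fixed bench holder on a 90 x 90 x 10 mm steel base: a slippery white plastic square socket, 34 mm inside, 50 mm outside, floor 10 mm and rim 60 mm above the bench. Origin at the centre of its underside; z up. Turning the head home in it also takes up the barrel's play; turn back a little before lifting, or the barrel wedges in it.
- rack: Fixed plywood divided box, 108 x 108 mm and 70 mm high, open on top, with 2 x 2 square cells 48 mm wide inside, 4 mm walls and dividers all 70 mm high, inner floor at 5 mm. Origin at the centre of its underside; x and y along its walls; the cell centres are at +-26 mm in x and y. Three cells are occupied by things up to 95 mm tall (their tops up to 100 mm above the bench), one is free.
- pad: Thin dark rubber pad, 46 x 46 x 3 mm, fixed on the floor of the free cell. Origin at the centre of its underside, 5 mm above the bench; its top, 8 mm above the bench, is what the wand must stand on.
- bottle: Small amber bottle, 34 mm wide, 95 mm tall, standing in a cell; origin at the centre of its underside. Leave it.
- can: Small aluminium can, 36 mm wide, 85 mm tall, standing in a cell; origin at the centre of its underside. Leave it.
- driver: Stubby grey bit driver, 32 mm wide, 95 mm tall, standing on its grip in a cell; origin at the centre of its underside. Leave it.
- spool: Steel solder spool, 56 mm wide, 50 mm tall, standing loose beside the holder; origin at the centre of its underside. Leave it.
- meter: Red handheld multimeter lying on the bench, 170 x 85 x 52 mm with its knob; origin at the centre of its underside, x along its length. Leave it.
- case: Fixed open wooden machine case, 150 (x) x 200 (y) mm and 130 mm tall, standing between holder and divided box; origin at the centre of its underside. Carry the wand over or round it.
Not all that is in view belongs to the job. What is shaped like the wand but purple or white is not meant.

How it is judged:
By the outcome, as a careful person would: the job done as asked, in the order asked, and still so for the second after the job is handed in, with the robot touching nothing.
It also fails if it takes over 50 s, if anything falls off the work surface, if the arm or the gripper's body presses on something with over 40 N, if the wrist force passes 120 N, or if a joint passes its speed limit or range.

## Working session

There is one attempt and no reset: what is moved stays moved. The work goes in short steps, Python scripts to look and compute and a tool call to move; the robot and the scene stay as the last step left them, time stands still between calls to the robot, and variables do not carry over. Pictures are saved under pics/ and viewed, and the job is handed in when it is done.

Besides the shell and the picture viewer there is one more tool, called after ">>>" as name(argument=value, ...), one argument or row to a line, values as JSON. send_rows: Moves the arm, as the interface text tells. Its arguments: {"type":"object","properties":{"commands":{"type":"array","items":{"type":"array"}}},"required":["commands"]}

```bash
mkdir -p pics; ls
cat > h.py <<'E'
import numpy as np, cv2
from plant import sensors, snapshot, order, ctrl
from scipy.spatial.transform import Rotation as R
def snap(n,name=None):
    s=snapshot(n)
    if name: cv2.imwrite('pics/'+name+'.png',s['color'])
    return s
def Rm(s):
    a=np.array(s['attitude'],float)
    if a.shape==(3,3): return a
    if a.size==3: return R.from_euler('xyz',a,degrees=True).as_matrix()
    return R.from_quat(a).as_matrix()
def cloud(s):
    z=s['z_map'];K=np.array(s['mtx']);v,u=np.indices(z.shape)
    p=np.stack([(u-K[0,2])/K[0,0]*z,(v-K[1,2])/K[1,1]*z,z],-1)
    w=p@Rm(s).T+np.array(s['xyz']); w[z==0]=np.nan
    return w
E
python3 - <<'E'
from h import *
for n in ['scene','side','wrist']:
    s=snap(n,n+'0'); print(n,s['xyz'],s['attitude'],s['mtx'])
    np.savez('/tmp/'+n+'0.npz',w=cloud(s),c=s['color'])
print(sensors.get_obs(),ctrl.grasp_offset)
E
```

```text
pics
scene [ 0.91069801 -0.5951401   0.59581965] [-121.22054316   -1.36197064   33.54283629] [[350.33059521   0.         255.70591815]
 [  0.         350.33059521 188.33693809]
 [  0.           0.           1.        ]]
side [ 0.08112679 -0.72714431  0.84902214] [-129.78918202    0.39497743  -30.72312603] [[475.03384968   0.         255.83543535]
 [  0.         475.03384968 182.87610762]
 [  0.           0.           1.        ]]
wrist [ 0.12044114 -0.66680903  0.38483858] [ 1.63726772e+02 -9.36396013e-02  1.06639327e+02] [[270.26867048   0.         253.9992173 ]
 [  0.         270.26867048 188.34611636]
 [  0.           0.           1.        ]]
{'clock': 0.15, 'joint_pos': array([-5.68918992e+01,  2.05808178e+01,  6.45731082e-01, -1.33537633e-02,
       -7.01341323e+01, -1.65081981e+01]), 'qvel': array([-0.0916757 , -0.07852783,  0.05653961,  0.04175001,  0.1648308 ,
        0.02661189]), 'tau': array([ 2.92477453e-04, -5.83278573e+01,  2.93291169e+01,  7.00118735e+00,
        8.77005514e-03, -1.10323595e-04]), 'tool_pos': array([ 0.19272059, -0.64653003,  0.22585463]), 'orientation': array([-1.79992367e+02, -6.99334055e-02,  1.06595353e+02]), 'force': array([-0.06973742, -0.24922368, -0.35028544]), 'moment': array([-0.02140573,  0.02607785,  0.03589808]), 'opening': 0.08759479168041391} 0.0188
```

View pics/scene0.png

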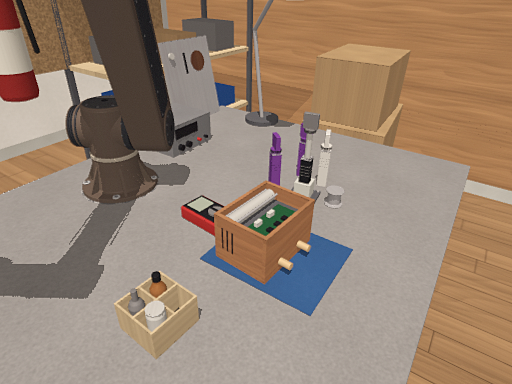

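View pics/side0.png

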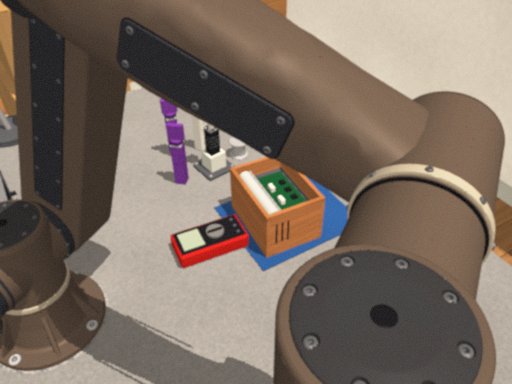

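View pics/wrist0.png

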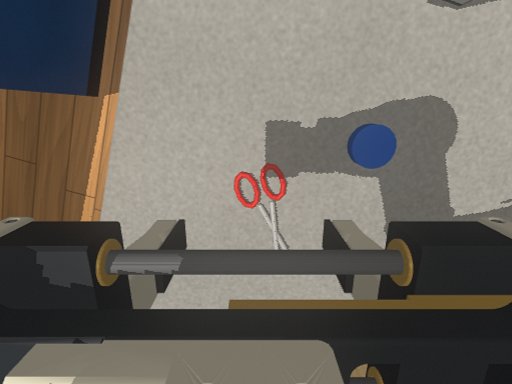

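Candidates in the scene picture: purple wands at (275,160) and (302,140), a white wand at (326,155), and a black-barrelled wand with a grey head at (310,150) in the white socket. The black and grey one fits the description, so I'll confirm it in an enlarged crop. The box is at (157,310), with what looks like a free cell at its right or far side.

Run:
```python
from h import *
d=np.load('/tmp/scene0.npz');c=d['c'];w=d['w']
a=cv2.resize(c[90:220,250:370],None,fx=4,fy=4,interpolation=cv2.INTER_CUBIC)
b=cv2.resize(c[265:355,105:210],None,fx=4,fy=4,interpolation=cv2.INTER_CUBIC)
cv2.imwrite('pics/crA.png',a);cv2.imwrite('pics/crB.png',b)
for u,v in [(311,118),(311,125),(308,145),(306,170),(304,190),(335,192),(276,140),(303,130),(328,140),(158,278),(135,300),(155,310),(180,302),(119,308),(157,278),(197,296),(155,345)]:
    print(u,v,w[v,u].round(4))
```

```text
311 118 [0.5305 0.27   0.2631]
311 125 [0.532  0.2719 0.2424]
308 145 [0.531  0.2687 0.1823]
306 170 [0.5365 0.2615 0.1053]
304 190 [0.5412 0.2526 0.0416]
335 192 [0.6272 0.2855 0.049 ]
276 140 [0.4325 0.2541 0.1774]
303 130 [0.4517 0.3957 0.1686]
328 140 [0.5526 0.3662 0.1696]
158 278 [ 0.4942 -0.2861  0.0939]
135 300 [ 0.4891 -0.3399  0.0797]
155 310 [ 0.5433 -0.3398  0.0896]
180 302 [ 0.5222 -0.2639  0.0238]
119 308 [ 0.4718 -0.3639  0.0698]
157 278 [ 0.4933 -0.2877  0.0947]
197 296 [ 0.5258 -0.2185  0.0019]
155 345 [ 0.5618 -0.3655  0.0366]
```

View pics/crA.png

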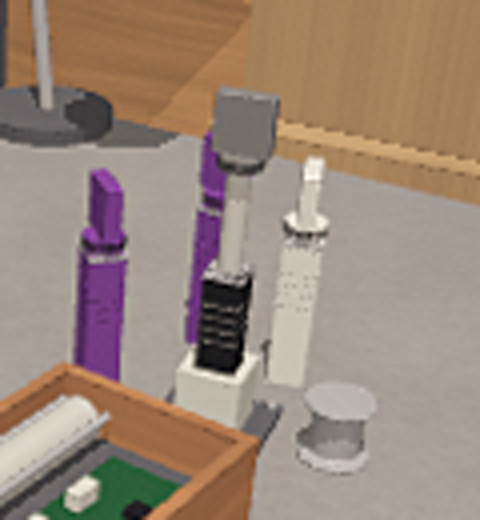

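View pics/crB.png

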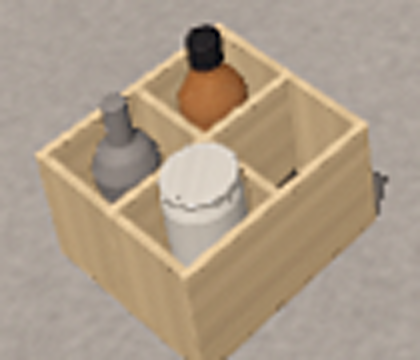

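The crop confirms the black-barrelled wand with the grey blade in the white holder. It's extended, with bright tube visible. The free cell is the right one, at about (180,302). Next I'll fit the poses.

Run:
```python
from h import *
d=np.load('/tmp/scene0.npz');w=d['w'];c=d['c']
def sel(x0,x1,y0,y1,z0,z1):
    m=(w[...,0]>x0)&(w[...,0]<x1)&(w[...,1]>y0)&(w[...,1]<y1)&(w[...,2]>z0)&(w[...,2]<z1); return m
m=sel(.42,.62,-.42,-.2,.066,.0735); 
p=w[m]; print(len(p)); 
# fit rim: keep light wood
from scipy.optimize import least_squares
q=p[:,:2]
def res(t):
    cx,cy,a=t; ca,sa=np.cos(a),np.sin(a)
    l=(q-[cx,cy])@np.array([[ca,-sa],[sa,ca]])
    f=np.minimum.reduce([np.abs(np.abs(l[:,0])-52),]) if 0 else None
    dl=np.abs(l)
    dx=np.minimum(np.maximum(np.abs(dl[:,0]-.052)-.002,0),np.maximum(dl[:,0]-.002,0))
    dy=np.minimum(np.maximum(np.abs(dl[:,1]-.052)-.002,0),np.maximum(dl[:,1]-.002,0))
    out=np.maximum(dl-.054,0).sum(1)
    return np.minimum(dx,dy)+out+1e-6
best=None
for a in np.radians(np.arange(0,90,5)):
  for o in [(0,0),(.01,0),(-.01,0),(0,.01),(0,-.01)]:
    r=least_squares(res,[np.median(q[:,0])+o[0],np.median(q[:,1])+o[1],a],loss='soft_l1',f_scale=.002,x_scale=[.01,.01,.1],diff_step=1e-4)
    if best is None or r.cost<best.cost: best=r
t=best.x;print('rack',t[:2].round(4),np.degrees(t[2]).round(2),'rms mm',1e3*np.sqrt((res(t)**2).mean()))
ca,sa=np.cos(t[2]),np.sin(t[2])
for i in(-1,1):
  for j in(-1,1): 
    ctr=t[:2]+np.array([[ca,-sa],[sa,ca]])@[.026*i,.026*j]
    k=np.hypot(w[...,0]-ctr[0],w[...,1]-ctr[1])<.02
    print(i,j,ctr.round(4),np.nanpercentile(w[k][:,2],[2,50,98]).round(3))
# blade
m=sel(.48,.58,.22,.32,.205,.29);b=w[m];print('head',len(b),b.min(0),b.max(0))
f=b[(b[:,2]>b[:,2].max()-.035)&(b[:,2]<b[:,2].max()-.006)]
top=b[b[:,2]>b[:,2].max()-.0035]; print('top',len(top),top.mean(0),top.min(0),top.max(0))
pc=np.cov(f[:,:2].T);e,v=np.linalg.eigh(pc);print('face dir',np.degrees(np.arctan2(v[1,1],v[0,1])),np.sqrt(e),f.mean(0), np.ptp(f[:,:2]@v[:,1]))
# barrel & holder
for z0,z1 in[(.07,.13),(.02,.055),(.0575,.0625)]:
    k=w[sel(.49,.58,.22,.31,z0,z1)];print(z0,len(k),k.mean(0),k.min(0),k.max(0))
for nm,(x,y) in dict(p1=(.4325,.254),p2=(.4517,.396),wh=(.5526,.366),sp=(.627,.2855)).items():
    k=w[sel(x-.035,x+.035,y-.03,y+.03,.02,.3)];print(nm,k[:,:2].mean(0),k.max(0))
```

```text
1001
rack [ 0.5105 -0.3119] 86.07 rms mm 5.509122834900367
-1 -1 [ 0.5347 -0.3396] [0.054 0.089 0.091]
-1 1 [ 0.4828 -0.336 ] [0.051 0.071 0.1  ]
1 -1 [ 0.5382 -0.2877] nan
1 1 [ 0.4863 -0.2842] [0.057 0.073 0.101]
head 347 [0.50578102 0.25633836 0.20597335] [0.55079506 0.28694288 0.27665352]
top 38 [0.52927764 0.27321079 0.27500062] [0.50753635 0.26396201 0.27337872] [0.54969935 0.28428743 0.27665352]
face dir -168.26727936819668 [0.00243515 0.01335844] [0.53028741 0.2702365  0.25632673] 0.04469672694656868
0.07 217 [0.53232588 0.26488933 0.10027228] [0.51523046 0.25641356 0.07004244] [0.54536361 0.29412427 0.1299816 ]
0.02 171 [0.53673584 0.25773982 0.03923352] [0.50606995 0.2454865  0.02086365] [0.55624904 0.30376394 0.05463548]
0.0575 78 [0.53282822 0.26662167 0.05981182] [0.50216249 0.24581498 0.05751545] [0.55438394 0.30237564 0.06248922]
p1 [0.42829718 0.2607577 ] [0.44487884 0.28345773 0.18895624]
p2 [0.45208692 0.39134114] [0.46916635 0.40499006 0.1875234 ]
wh [0.54573497 0.37292589] [0.56098166 0.3956698  0.18951982]
sp [0.62375127 0.28831077] [0.64893992 0.31527299 0.05221366]
  return np.nanmean(a, axis, out=out, keepdims=keepdims)
```

>>> send_rows(
  commands=[
    [0, [0.13, 0.11, 0.06], [0, 0, 0]],
    [0, [0.13, 0.11, 0.06], [0, 0, 0]],
    [0, [0.13, 0.11, 0.06], [0, 0, 0]],
    [0, [0.13, 0.11, 0.06], [0, 0, 0]],
    [0, [0.13, 0.11, 0.06], [0, 0, 0]],
    [0, [0.13, 0.11, 0.06], [0, 0, 0]],
    [0, [0.13, 0.11, 0.06], [0, 0, 0]],
    [0, [0.13, 0.11, 0.06], [0, 0, 0]],
    [0, [0.13, 0.11, 0.06], [0, 0, 0]],
    [0, [0.13, 0.11, 0.06], [0, 0, 0]],
    [0, [0.13, 0.11, 0.06], [0, 0, 0]],
    [0, [0.13, 0.11, 0.06], [0, 0, 0]],
  ],
)

```text
clock: 1.35
tool_pos: [0.5887, -0.3019, 0.4059]
orientation: [-179.7, -0.7, 106.1]
force: [0.8, -1.6, -0.5]
opening: 0.0875
```

Run:
```python
from h import *
s=snap('wrist','wr1');w=cloud(s);np.savez('/tmp/wr1.npz',w=w,c=s['color']);print(sensors.get_obs()['qvel'])
m=(w[...,2]>.066)&(w[...,2]<.0735)&(w[...,0]>.4)&(w[...,0]<.62)&(w[...,1]>-.42)&(w[...,1]<-.2)
cv2.imwrite('pics/wr1m.png',(m*255).astype('u1'))
```

```text
[-3.12364621 -1.43634695 -5.67998235 -0.35989005  3.57437865  5.7597518 ]
```

View pics/wr1.png

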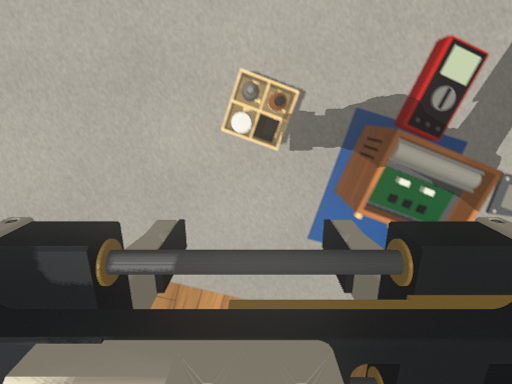

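View pics/wr1m.png

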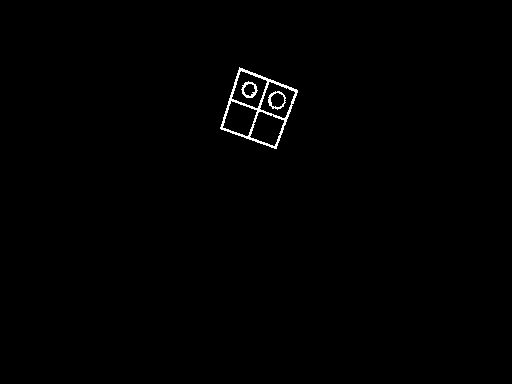

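The box is seen from above at (260,110), and the free cell with the dark pad is at (266,128). The box rim segments cleanly, so I'll fit the rectangle.

Run:
```python
from h import *
d=np.load('/tmp/wr1.npz');w=d['w']
m=((w[...,2]>.066)&(w[...,2]<.0735)&(w[...,0]>.4)&(w[...,0]<.62)&(w[...,1]>-.42)&(w[...,1]<-.2)).astype('u1')
n,l,st,ct=cv2.connectedComponentsWithStats(m,connectivity=8)
k=1+np.argmax(st[1:,4]);p=w[l==k]
(c,sz,a)=cv2.minAreaRect((p[:,:2]*1000).astype(np.float32));print(c,sz,a)
# refine with inner bands: centroid of full rim symmetrical
print(p.mean(0))
for t in (a,):
  t=np.radians(t);Rr=np.array([[np.cos(t),-np.sin(t)],[np.sin(t),np.cos(t)]])
  for i in(-1,1):
    for j in(-1,1):
      q=np.array(c)/1000+Rr@[.026*i,.026*j]
      kk=(np.hypot(w[...,0]-q[0],w[...,1]-q[1])<.018); print(q.round(4),np.nanpercentile(w[kk][:,2],[5,50,95]).round(3), w[kk&(w[...,2]<.02)].shape)
```

```text
(511.5296630859375, -310.9336242675781) (108.05109405517578, 108.1789779663086) 86.51089477539062
[ 0.5092514  -0.31147752  0.07087524]
[ 0.5359 -0.3385] [0.006 0.091 0.092] (26, 3)
[ 0.484  -0.3353] [0.006 0.071 0.101] (46, 3)
[ 0.5391 -0.2866] [0.009 0.489 0.491] (252, 3)
[ 0.4872 -0.2834] [0.044 0.072 0.102] (10, 3)
```

>>> send_rows(
  commands=[
    [0, [0, 0.19, 0.005], [0, 0, 0]],
    [0, [0, 0.19, 0.005], [0, 0, 0]],
    [0, [0, 0.19, 0.005], [0, 0, 0]],
    [0, [0, 0.19, 0.005], [0, 0, 0]],
    [0, [0, 0.19, 0.005], [0, 0, 0]],
    [0, [0, 0.19, 0.005], [0, 0, 0]],
    [0, [0, 0.19, 0.005], [0, 0, 0]],
    [0, [0, 0.19, 0.005], [0, 0, 0]],
    [0, [0, 0.19, 0.005], [0, 0, 0]],
    [0, [0, 0.19, 0.005], [0, 0, 0]],
    [0, [0, 0.19, 0.005], [0, 0, -0.006]],
    [0, [0, 0.1, 0.005], [0, 0, -0.006]],
  ],
)

```text
clock: 2.6
tool_pos: [0.5902, 0.2667, 0.4165]
orientation: [-179.4, -0.8, 101.8]
force: [0.3, 0.1, 0.3]
opening: 0.0878
```

Run:
```python
from h import *
s=snap('wrist','wr2');w=cloud(s);np.savez('/tmp/wr2.npz',w=w,c=s['color'])
o=sensors.get_obs();print(o['joint_pos'],o['tool_pos'],o['orientation'])
def sel(x0,x1,y0,y1,z0,z1): return (w[...,0]>x0)&(w[...,0]<x1)&(w[...,1]>y0)&(w[...,1]<y1)&(w[...,2]>z0)&(w[...,2]<z1)
for z0,z1,nm in[(.266,.285,'blade'),(.1,.145,'barrel'),(.055,.065,'rim')]:
    m=sel(.48,.58,.22,.32,z0,z1).astype('u1')
    n,l,st,ct=cv2.connectedComponentsWithStats(m,connectivity=8)
    k=1+np.argmax(st[1:,4]);p=w[l==k];print(nm,len(p),cv2.minAreaRect((p[:,:2]*1000).astype(np.float32)),p.mean(0))
```

```text
[  41.09334246   15.34307964   17.60658064   -1.00331397  -92.3922761
 -119.43538163] [0.59024006 0.26909506 0.4159302 ] [-179.39543557   -0.80999191  101.69444116]
blade 544 ((529.0821533203125, 278.2281494140625), (43.903587341308594, 14.026546478271484), 8.623031616210938) [0.52838715 0.27780735 0.27644982]
barrel 32 ((521.2735595703125, 263.5325012207031), (7.232756614685059, 17.365394592285156), 63.413516998291016) [0.52073057 0.26408204 0.1345121 ]
rim 184 ((530.9174194335938, 265.78570556640625), (50.31342315673828, 26.33233070373535), 5.0369744300842285) [0.52748018 0.2606144  0.06097287]
```

View pics/wr2.png

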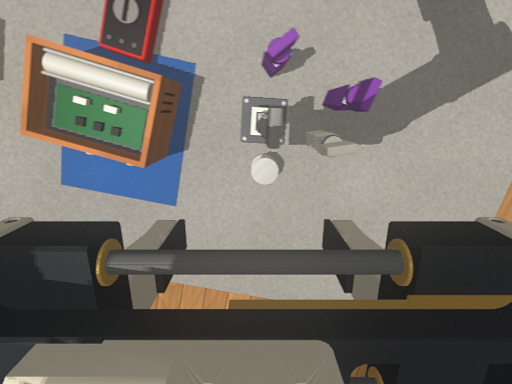

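```bash
cat > m.py <<'E'
from h import *
def meas(w):
    def sel(x0,x1,y0,y1,z0,z1): return (w[...,0]>x0)&(w[...,0]<x1)&(w[...,1]>y0)&(w[...,1]<y1)&(w[...,2]>z0)&(w[...,2]<z1)
    for z0,z1,nm in[(.266,.285,'blade'),(.055,.065,'rim'),(.007,.014,'base')]:
        m=sel(.44,.61,.18,.36,z0,z1).astype('u1')
        n,l,st,ct=cv2.connectedComponentsWithStats(m,connectivity=8)
        k=1+np.argmax(st[1:,4]);p=w[l==k];print(nm,len(p),cv2.minAreaRect((p[:,:2]*1000).astype(np.float32)),p.mean(0))
E
python3 - <<'E'
from m import *
s=snap('wrist','wr3');meas(cloud(s))
o=sensors.get_obs();print(o['tool_pos'],o['orientation'],np.abs(o['qvel']).max())
s=snap('scene');meas(cloud(s))
E
```

```text
blade 541 ((529.1782836914062, 278.263671875), (43.202144622802734, 14.010913848876953), 8.725608825683594) [0.52866809 0.27788175 0.27645043]
rim 183 ((530.73828125, 266.01300048828125), (49.858551025390625, 25.848276138305664), 8.298681259155273) [0.52755149 0.26042807 0.06104969]
base 966 ((529.058349609375, 277.9059753417969), (90.12313079833984, 90.1951904296875), 8.305830955505371) [0.52298166 0.26772773 0.01099042]
[0.59036739 0.2668138  0.41593874] [-179.38079472   -0.77420054  101.85452036] 4.137601784090775
blade 75 ((528.4559936523438, 275.281982421875), (43.20779037475586, 16.22954750061035), 9.616929054260254) [0.5302317  0.27187681 0.27223412]
rim 103 ((528.4358520507812, 273.73748779296875), (49.731483459472656, 53.2513427734375), 8.833405494689941) [0.53367316 0.26541698 0.0598356 ]
base 68 ((559.847412109375, 296.61236572265625), (22.7979736328125, 57.58922576904297), 11.380600929260254) [0.55951658 0.29618205 0.00989128]
```

```bash
cat >> h.py <<'E'
def go(x,y,z,yaw,pr=True):
    o=sensors.get_obs();Rc=R.from_euler('xyz',o['orientation'],degrees=True)
    rv=(R.from_euler('xyz',[180,0,yaw],degrees=True)*Rc.inv()).as_rotvec(degrees=True)/360
    d=(np.array([x,y,z])-o['tool_pos'])/.25
    print('shift',d.round(4),'turn',rv.round(5),'clk',o['clock'],'F',o['force'].round(1),'M',o['moment'].round(2),'tcp',o['tool_pos'].round(4),o['orientation'].round(2),'op',round(o['opening'],4),'j',o['joint_pos'].round(0))
E
python3 -c "
from h import *
go(.529,.277,.30,98.5)"
```

```text
shift [-0.246   0.0478 -0.4655] turn [-0.00178 -0.002   -0.00938] clk 2.75 F [-1.2 -0.1  0.3] M [-0.05 -0.04  0.03] tcp [0.5905 0.2651 0.4164] [-179.4    -0.76  101.87] op 0.0874 j [  41.   15.   17.   -1.  -92. -119.]
```

>>> send_rows(
  commands=[
    [0, [-0.06, 0.012, -0.11], [-0.0018, -0.002, -0.0094]],
    [0, [-0.06, 0.012, -0.12], [0, 0, 0]],
    [0, [-0.06, 0.012, -0.12], [0, 0, 0]],
    [0, [-0.06, 0.012, -0.11], [0, 0, 0]],
    [0, [0, 0, 0], [0, 0, 0]],
    [0, [0, 0, 0], [0, 0, 0]],
  ],
)

```text
clock: 3.35
tool_pos: [0.5295, 0.2713, 0.2989]
orientation: [179.8, 0.1, 98.2]
force: [0.5, -0.1, 0.5]
opening: 0.0878
```

```bash
python3 -c "
from m import *
go(.529,.277,.239,98.5)
s=snap('wrist','wr4');meas(cloud(s))
go(.529,.277,.239,98.5)
go(.529,.277,.239,98.5)
s=snap('scene','sc4')
c=s['color'][60:220,230:400];cv2.imwrite('pics/sc4c.png',cv2.resize(c,None,fx=4,fy=4))
"
```

```text
shift [-0.002   0.0229 -0.2396] turn [0.00015 0.00045 0.0007 ] clk 3.35 F [ 0.5 -0.1  0.5] M [0.08 0.   0.03] tcp [0.5295 0.2713 0.2989] [1.7985e+02 8.0000e-02 9.8250e+01] op 0.0878 j [  46.   11.   -3.    0.  -76. -128.]
blade 1125 ((528.8602905273438, 278.39508056640625), (44.37998580932617, 13.70065689086914), 9.016498565673828) [0.52675648 0.2781648  0.27628051]
rim 450 ((528.8331298828125, 277.8815002441406), (49.9195671081543, 49.57872009277344), 8.318687438964844) [0.52099519 0.27492896 0.06081172]
base 1525 ((529.1603393554688, 278.0870361328125), (89.62136840820312, 90.06053924560547), 8.285097122192383) [0.51887633 0.27558384 0.01095954]
shift [-0.0019  0.0227 -0.2392] turn [0.00011 0.00039 0.00077] clk 3.4 F [ 0.5  0.2 -0.3] M [-0.05  0.07 -0.02] tcp [0.5295 0.2713 0.2988] [1.7987e+02 6.0000e-02 9.8220e+01] op 0.0877 j [  46.   11.   -3.    0.  -76. -128.]
shift [-0.0019  0.0227 -0.2392] turn [0.00011 0.00039 0.00077] clk 3.4 F [ 0.5  0.2 -0.3] M [-0.05  0.07 -0.02] tcp [0.5295 0.2713 0.2988] [1.7987e+02 6.0000e-02 9.8220e+01] op 0.0877 j [  46.   11.   -3.    0.  -76. -128.]
```

View pics/wr4.png

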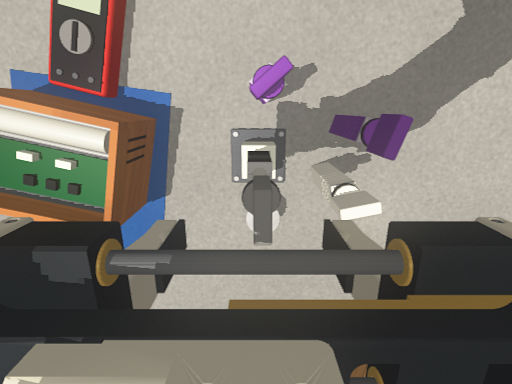

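View pics/sc4c.png

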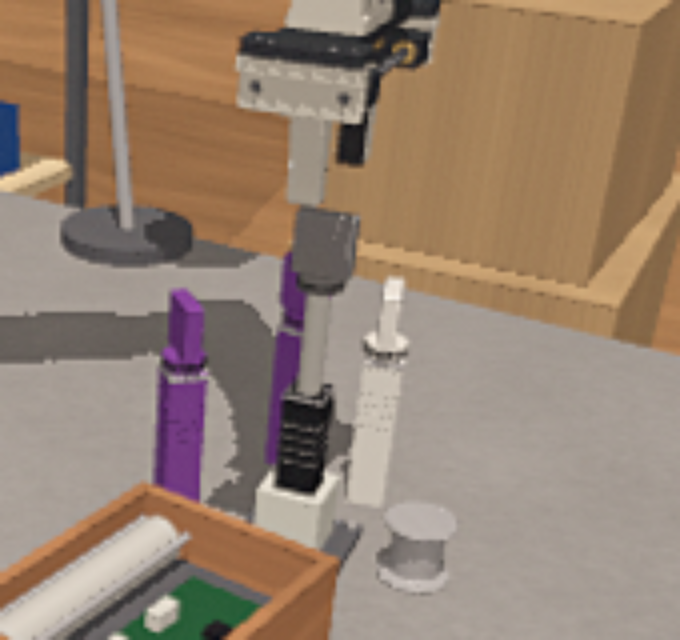

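The wrist view shows the blade at column 263 and the finger midline at column 254, so it is about 6 mm toward +y. That agrees with the depth fit (0.529, 0.278). I'll descend and grip.

>>> send_rows(
  commands=[
    [0, [-0.002, 0.026, 0], [0, 0, 0.001]],
    [0, [0, 0, -0.12], [0, 0, 0]],
    [0, [0, 0, -0.12], [0, 0, 0]],
    [0, [0, 0, 0], [0, 0, 0]],
  ],
)

```text
clock: 3.85
tool_pos: [0.5339, 0.2804, 0.2433]
orientation: [179.3, -0.2, 98.5]
force: [0.2, 0.6, 0.4]
opening: 0.0878
```

```bash
python3 -c "
from m import *
go(.529,.278,.239,98.8)"
```

```text
shift [-0.0195 -0.0094 -0.017 ] turn [-0.00096  0.00176  0.00075] clk 3.85 F [0.2 0.6 0.4] M [-0.09  0.1   0.02] tcp [0.5339 0.2804 0.2433] [179.32  -0.25  98.53] op 0.0878 j [  46.   13.   -8.    0.  -68. -128.]
```

>>> send_rows(
  commands=[
    [0, [-0.02, -0.009, -0.017], [-0.001, 0.0018, 0.0007]],
    [0, [0, 0, 0], [0, 0, 0]],
  ],
)

```text
clock: 4.05
tool_pos: [0.5301, 0.2788, 0.2413]
orientation: [179.9, 0.0, 98.8]
force: [0.2, -0.3, -0.2]
opening: 0.0877
```

```bash
python3 -c "
from m import *
go(.529,.278,.239,98.8)"
```

```text
shift [-0.0044 -0.0031 -0.0094] turn [ 0.0e+00  1.6e-04 -7.0e-05] clk 4.05 F [ 0.2 -0.3 -0.2] M [ 0.04 -0.02 -0.03] tcp [0.5301 0.2788 0.2413] [1.7994e+02 1.0000e-02 9.8830e+01] op 0.0877 j [  46.   13.   -8.    0.  -69. -128.]
```

Good. Closing now.

>>> send_rows(
  commands=[
    [1, [-0.004, -0.003, -0.009], [0, 0, 0]],
    [1, [0, 0, 0], [0, 0, 0]],
    [1, [0, 0, 0], [0, 0, 0]],
    [1, [0, 0, 0], [0, 0, 0]],
    [1, [0, 0, 0], [0, 0, 0]],
    [1, [0, 0, 0], [0, 0, 0]],
  ],
)

```text
clock: 4.65
tool_pos: [0.5307, 0.2792, 0.2435]
orientation: [179.6, -0.2, 98.9]
force: [-1.1, 0.3, 0.1]
opening: 0.0452
```

```bash
python3 -c "
from m import *
go(.529,.278,.239,98.8)"
```

```text
shift [-0.0067 -0.0047 -0.0179] turn [-0.00063  0.00098 -0.00015] clk 4.65 F [-1.1  0.3  0.1] M [-0.01 -0.   -0.01] tcp [0.5307 0.2792 0.2435] [ 1.7962e+02 -1.7000e-01  9.8860e+01] op 0.0452 j [  46.   13.   -8.    0.  -69. -128.]
```

>>> send_rows(
  commands=[
    [1, [-0.006, -0.004, -0.018], [-0.0006, 0.001, 0]],
    [1, [0, 0, 0], [0, 0, 0]],
    [1, [0, 0, 0], [0, 0, 0]],
    [1, [0, 0, 0], [0, 0, 0]],
    [1, [0, 0, 0], [0, 0, 0]],
    [1, [0, 0, 0], [0, 0, 0]],
    [1, [0, 0, 0], [0, 0, 0]],
  ],
)

```text
clock: 5.35
tool_pos: [0.529, 0.2778, 0.2383]
orientation: [-179.9, 0.0, 98.9]
force: [1.2, -0.8, 0.0]
opening: 0.0135
```

```bash
python3 -c "
from m import *
go(.529,.278,.239,98.8)"
```

```text
shift [0.     0.0009 0.0029] turn [ 0.00016 -0.00019 -0.00014] clk 5.35 F [ 1.2 -0.8  0. ] M [-0.09 -0.06 -0.02] tcp [0.529  0.2778 0.2383] [-1.7992e+02  5.0000e-02  9.8850e+01] op 0.0135 j [  46.   13.   -8.   -0.  -69. -128.]
```

>>> send_rows(
  commands=[
    [1, [0, 0, 0], [0, 0, 0.014]],
    [1, [0, 0, 0], [0, 0, 0.014]],
    [1, [0, 0, 0], [0, 0, 0.014]],
    [1, [0, 0, 0], [0, 0, 0.014]],
    [1, [0, 0, 0], [0, 0, 0.014]],
    [1, [0, 0, 0], [0, 0, 0.014]],
  ],
)

```text
clock: 5.95
tool_pos: [0.5291, 0.2781, 0.2382]
orientation: [-180.0, 0.0, 130.2]
force: [0.2, -0.1, -1.7]
opening: 0.0139
```

```bash
python3 -c "
from m import *
go(.529,.278,.239,98.8)"
```

```text
shift [-0.0005 -0.0005  0.0031] turn [ 4.00e-05 -8.00e-05 -8.71e-02] clk 5.95 F [ 0.2 -0.1 -1.7] M [-0.08 -0.09 -0.01] tcp [0.5291 0.2781 0.2382] [-179.97    0.    130.16] op 0.0139 j [ 46.  13.  -8.  -0. -69. -96.]
```

>>> send_rows(
  commands=[
    [1, [0, 0, 0], [0, 0, 0.015]],
    [1, [0, 0, 0], [0, 0, 0.015]],
    [1, [0, 0, 0], [0, 0, 0.015]],
    [1, [0, 0, 0], [0, 0, 0.015]],
    [1, [0, 0, 0], [0, 0, 0.015]],
    [1, [0, 0, 0], [0, 0, 0.01]],
  ],
)

```text
clock: 6.55
tool_pos: [0.5291, 0.2783, 0.2381]
orientation: [180.0, -0.0, 162.1]
force: [0.6, 0.4, -0.1]
opening: 0.0139
```

```bash
python3 -c "
from m import *
go(.529,.278,.239,98.8)"
```

```text
shift [-0.0004 -0.0013  0.0034] turn [-6.0000e-05 -2.0000e-05 -1.7582e-01] clk 6.55 F [ 0.6  0.4 -0.1] M [-0.07  0.05 -0.01] tcp [0.5291 0.2783 0.2381] [ 1.7999e+02 -2.0000e-02  1.6210e+02] op 0.0139 j [ 46.  13.  -8.  -0. -69. -64.]
```

>>> send_rows(
  commands=[
    [1, [0, 0, 0], [0, 0, 0.011]],
    [1, [0, 0, 0], [0, 0, 0.011]],
    [1, [0, 0, 0], [0, 0, 0.011]],
  ],
)

```text
clock: 6.85
tool_pos: [0.5288, 0.2781, 0.2379]
orientation: [180.0, -0.1, 174.3]
force: [0.1, 0.5, -1.2]
opening: 0.0151
```

```bash
python3 -c "
from m import *
go(.529,.278,.239,98.8)"
```

```text
shift [ 0.0006 -0.0004  0.0043] turn [-1.4000e-04 -1.1000e-04 -2.0986e-01] clk 6.85 F [ 0.1  0.5 -1.2] M [-0.01  0.01 -1.  ] tcp [0.5288 0.2781 0.2379] [ 1.7999e+02 -6.0000e-02  1.7435e+02] op 0.0151 j [ 46.  13.  -8.  -0. -69. -52.]
```

The hard stop is reached: moment -1 N m at 75.5° total. I'll back off slightly and push in.

>>> send_rows(
  commands=[
    [1, [0, 0, 0], [0, 0, -0.008]],
    [1, [0, 0, -0.05], [0, 0, 0]],
    [1, [0, 0, -0.07], [0, 0, 0]],
    [1, [0, 0, -0.07], [0, 0, 0]],
    [1, [0, 0, -0.05], [0, 0, 0]],
  ],
)

```text
clock: 7.35
tool_pos: [0.5287, 0.2778, 0.1754]
orientation: [179.9, -0.0, 171.5]
force: [1.1, 0.5, -0.6]
opening: 0.0146
```

```bash
python3 -c "
from m import *
go(.529,.278,.161,98.8)"
```

```text
shift [ 0.0014  0.0009 -0.0577] turn [-0.00036  0.00023 -0.202  ] clk 7.35 F [ 1.1  0.5 -0.6] M [ 0.08 -0.25 -0.49] tcp [0.5287 0.2778 0.1754] [ 1.7986e+02 -3.0000e-02  1.7152e+02] op 0.0146 j [ 46.  15. -14.  -0. -61. -55.]
```

>>> send_rows(
  commands=[
    [1, [0, 0, -0.028], [0, 0, 0]],
    [1, [0, 0, -0.02], [0, 0, 0]],
    [1, [0, 0, -0.012], [0, 0, 0]],
  ],
)

```text
clock: 7.65
tool_pos: [0.5296, 0.278, 0.1599]
orientation: [179.9, 0.1, 171.6]
force: [-9.3, -2.2, 29.4]
opening: 0.0145
```

```bash
python3 -c "
from m import *
go(.529,.278,.161,98.8)"
```

```text
shift [-0.0026 -0.0001  0.0044] turn [-1.3000e-04  4.0000e-04 -2.0228e-01] clk 7.65 F [-9.3 -2.2 29.4] M [-0.93  3.6  -0.48] tcp [0.5296 0.278  0.1599] [1.7987e+02 6.0000e-02 1.7162e+02] op 0.0145 j [ 46.  16. -15.  -0. -59. -55.]
```

>>> send_rows(
  commands=[
    [1, [0, 0, 0], [0, 0, -0.014]],
    [1, [0, 0, 0], [0, 0, -0.016]],
    [1, [0, 0, 0], [0, 0, -0.016]],
    [1, [0, 0, 0], [0, 0, -0.016]],
    [1, [0, 0, 0], [0, 0, -0.016]],
    [1, [0, 0, 0], [0, 0, -0.016]],
    [1, [0, 0, 0], [0, 0, -0.016]],
    [1, [0, 0, 0], [0, 0, -0.016]],
    [1, [0, 0, 0], [0, 0, -0.016]],
    [1, [0, 0, 0], [0, 0, -0.016]],
  ],
)

```text
clock: 8.65
tool_pos: [0.5288, 0.2777, 0.1613]
orientation: [179.9, 0.1, 113.1]
force: [0.4, -0.8, -2.6]
opening: 0.0137
```

```bash
python3 -c "
from m import *
go(.529,.278,.161,98.8)"
```

```text
shift [ 0.0008  0.0011 -0.0013] turn [ 0.00022  0.00026 -0.03972] clk 8.65 F [ 0.4 -0.8 -2.6] M [-0.07 -0.4   0.03] tcp [0.5288 0.2777 0.1613] [1.7993e+02 1.0000e-01 1.1310e+02] op 0.0137 j [  47.   16.  -15.    0.  -59. -113.]
```

The head rose about 1.4 mm during the turn, so the wand may be clamping slightly open. I'll unlock it again, push to the stop, and re-lock while keeping downward pressure.

>>> send_rows(
  commands=[
    [1, [0, 0, 0], [0, 0, 0.02]],
    [1, [0, 0, 0], [0, 0, 0.02]],
    [1, [0, 0, 0], [0, 0, 0.02]],
    [1, [0, 0, 0], [0, 0, 0.02]],
    [1, [0, 0, 0], [0, 0, 0.02]],
    [1, [0, 0, 0], [0, 0, 0.016]],
    [1, [0, 0, -0.008], [0, 0, 0]],
    [1, [0, 0, -0.008], [0, 0, 0]],
  ],
)

```text
clock: 9.45
tool_pos: [0.5293, 0.2787, 0.1601]
orientation: [179.8, 0.2, 156.4]
force: [-4.7, -1.1, 20.6]
opening: 0.014
```

```bash
python3 -c "
from m import *
go(.529,.278,.161,98.8)"
```

```text
shift [-0.0012 -0.003   0.0036] turn [ 0.00022  0.00076 -0.15988] clk 9.45 F [-4.7 -1.1 20.6] M [-0.74  2.55  0.07] tcp [0.5293 0.2787 0.1601] [179.84   0.22 156.36] op 0.014 j [ 47.  16. -15.   0. -59. -70.]
```

>>> send_rows(
  commands=[
    [1, [0, 0, -0.006], [0, 0, -0.016]],
    [1, [0, 0, -0.006], [0, 0, -0.016]],
    [1, [0, 0, -0.006], [0, 0, -0.016]],
    [1, [0, 0, -0.006], [0, 0, -0.016]],
    [1, [0, 0, -0.006], [0, 0, -0.016]],
    [1, [0, 0, -0.006], [0, 0, -0.016]],
  ],
)

```text
clock: 10.05
tool_pos: [0.529, 0.2788, 0.1602]
orientation: [179.6, 0.3, 119.7]
force: [-3.1, -0.9, 9.2]
opening: 0.0139
```

```bash
python3 -c "
from m import *
go(.529,.278,.161,98.8)"
```

```text
shift [-0.0001 -0.0032  0.0033] turn [ 0.00051  0.00132 -0.05811] clk 10.05 F [-3.1 -0.9  9.2] M [-0.47  1.59 -0.  ] tcp [0.529  0.2788 0.1602] [179.61   0.33 119.72] op 0.0139 j [  47.   16.  -15.    1.  -59. -107.]
```

>>> send_rows(
  commands=[
    [1, [0, 0, -0.005], [0.0005, 0.001, -0.016]],
    [1, [0, 0, -0.005], [0, 0, -0.016]],
    [1, [0, 0, -0.004], [0, 0, -0.014]],
    [1, [0, 0, -0.004], [0, 0, -0.012]],
  ],
)

```text
clock: 10.45
tool_pos: [0.5297, 0.2787, 0.1602]
orientation: [179.7, 0.0, 97.3]
force: [-0.4, -1.1, 5.0]
opening: 0.0141
```

```bash
python3 -c "
from m import *
go(.529,.278,.161,90)"
```

```text
shift [-0.0028 -0.0027  0.0031] turn [ 2.000e-05  9.600e-04 -2.031e-02] clk 10.45 F [-0.4 -1.1  5. ] M [-0.53  0.65  0.03] tcp [0.5297 0.2787 0.1602] [1.7966e+02 3.0000e-02 9.7310e+01] op 0.0141 j [  47.   16.  -15.    0.  -59. -129.]
```

>>> send_rows(
  commands=[
    [1, [0, 0, -0.003], [0, 0, -0.012]],
    [1, [0, 0, -0.003], [0, 0, -0.012]],
    [1, [0, 0, -0.003], [0, 0, -0.01]],
  ],
)

```text
clock: 10.75
tool_pos: [0.5298, 0.2776, 0.1603]
orientation: [179.6, 0.1, 84.2]
force: [0.3, -1.4, 2.9]
opening: 0.015
```

```bash
python3 -c "
from m import *
go(.529,.278,.161,90)"
```

```text
shift [-0.0034  0.0016  0.003 ] turn [0.00045 0.00117 0.01625] clk 10.75 F [ 0.3 -1.4  2.9] M [-0.18  0.17  0.83] tcp [0.5298 0.2776 0.1603] [1.7957e+02 1.4000e-01 8.4150e+01] op 0.015 j [  47.   16.  -15.    0.  -59. -143.]
```

>>> send_rows(
  commands=[
    [1, [-0.003, 0, 0], [0.0004, 0.001, 0.01]],
    [1, [0, 0, 0], [0, 0, 0.01]],
    [1, [0, 0, 0], [0, 0, 0]],
  ],
)

```text
clock: 11.05
tool_pos: [0.5295, 0.2776, 0.1606]
orientation: [179.9, 0.0, 91.0]
force: [0.2, -0.5, -0.4]
opening: 0.0138
```

```bash
python3 -c "
from m import *
go(.529,.278,.161,95)
s=snap('scene','sc5')
c=s['color'][60:220,230:400];cv2.imwrite('pics/sc5c.png',cv2.resize(c,None,fx=4,fy=4,interpolation=cv2.INTER_CUBIC))
s=snap('wrist','wr5')"
```

```text
shift [-0.0022  0.0014  0.0017] turn [3.000e-05 3.800e-04 1.103e-02] clk 11.05 F [ 0.2 -0.5 -0.4] M [-0.05 -0.03 -0.04] tcp [0.5295 0.2776 0.1606] [1.7987e+02 2.0000e-02 9.1030e+01] op 0.0138 j [  46.   16.  -15.    0.  -59. -135.]
```

View pics/sc5c.png

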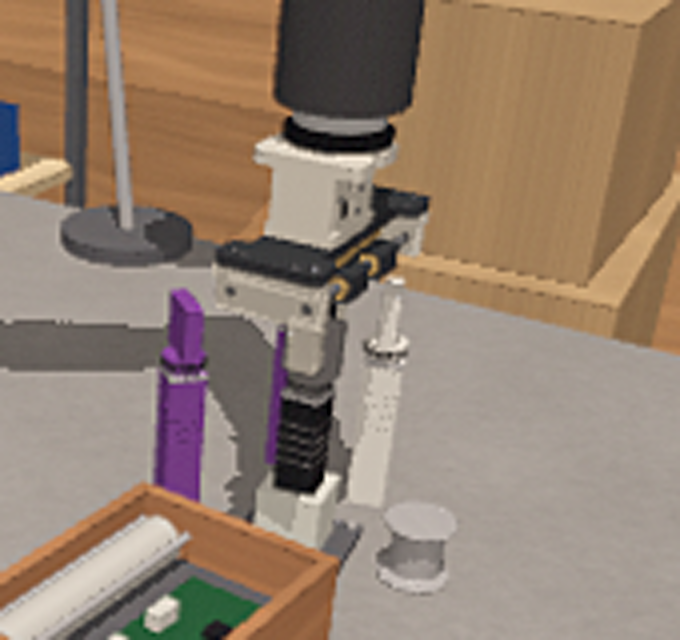

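View pics/wr5.png

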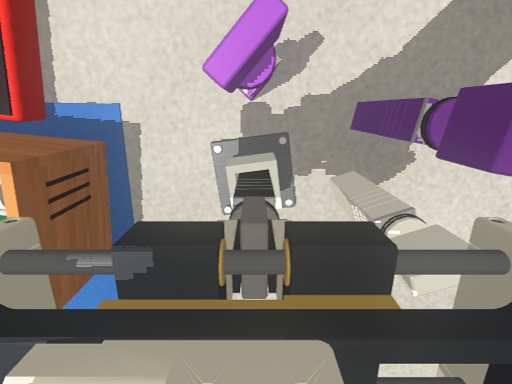

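Wand closed with no tube visible (crop at (303,395)), and the neighbouring wands are untouched. I'll turn back about 4° and lift.

>>> send_rows(
  commands=[
    [1, [0, 0, 0], [0, 0, 0.012]],
    [1, [0, 0, 0.02], [0, 0, 0]],
    [1, [0, 0, 0.03], [0, 0, 0]],
  ],
)

```text
clock: 11.45
tool_pos: [0.5285, 0.2773, 0.1721]
orientation: [-180.0, 0.1, 94.9]
force: [0.8, -0.1, -2.4]
opening: 0.0138
```

```bash
python3 -c "
from m import *
go(.529,.278,.33,95)"
```

```text
shift [0.002  0.0028 0.6318] turn [ 2.6e-04 -3.0e-05  3.8e-04] clk 11.45 F [ 0.8 -0.1 -2.4] M [ 0.12 -0.76  0.02] tcp [0.5285 0.2773 0.1721] [-1.7998e+02  9.0000e-02  9.4860e+01] op 0.0138 j [  46.   16.  -14.    0.  -61. -132.]
```

>>> send_rows(
  commands=[
    [1, [0, 0, 0.06], [0, 0, 0]],
    [1, [0, 0, 0.08], [0, 0, 0]],
    [1, [0, 0, 0.08], [0, 0, 0]],
    [1, [0, 0, 0.1], [0, 0, 0]],
    [1, [0, 0, 0.1], [0, 0, 0]],
    [1, [0, 0, 0.1], [0, 0, 0]],
    [1, [0, 0, 0.08], [0, 0, 0]],
    [1, [0, 0, 0.04], [0, 0, 0]],
  ],
)

```text
clock: 12.25
tool_pos: [0.5272, 0.2763, 0.3405]
orientation: [-179.9, 0.1, 93.6]
force: [1.3, -0.2, -3.2]
opening: 0.014
```

```bash
python3 -c "
from m import *
go(.57,.0,.34,86.5)
s=snap('scene','sc6')
c=s['color'][30:190,230:400];cv2.imwrite('pics/sc6c.png',cv2.resize(c,None,fx=4,fy=4,interpolation=cv2.INTER_CUBIC))"
```

```text
shift [ 0.1711 -1.1053 -0.002 ] turn [ 0.00032 -0.0002  -0.01962] clk 12.25 F [ 1.3 -0.2 -3.2] M [ 0.08 -0.09 -0.03] tcp [0.5272 0.2763 0.3405] [-1.7993e+02  1.2000e-01  9.3570e+01] op 0.014 j [  46.   10.    1.    0.  -81. -133.]
```

View pics/sc6c.png

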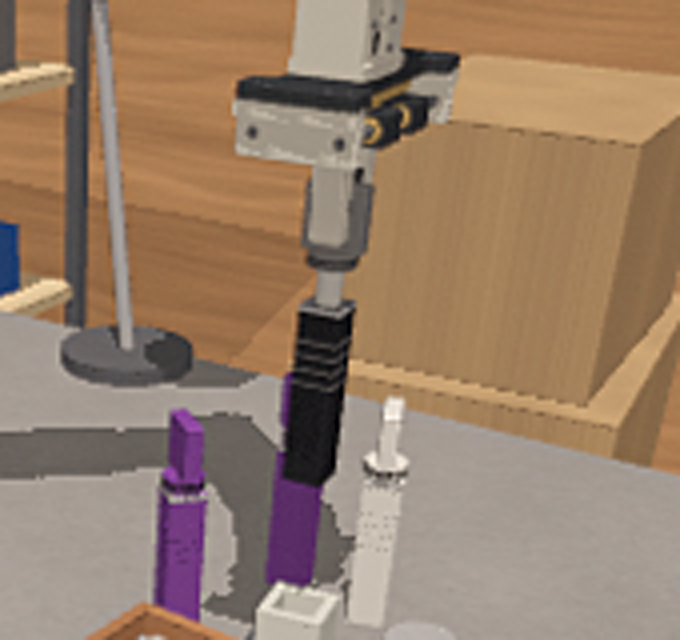

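The lifted wand shows bare tube between collar and barrel at (328,285), so it isn't fully closed. I'll check the extension, whether it's still slipping, and the twist.

```bash
cat > ext.py <<'E'
from h import *
def ext(s,o,show=True):
    w=cloud(s);g=cv2.cvtColor(s['color'],cv2.COLOR_BGR2GRAY)
    t=o['tool_pos']
    m=(np.hypot(w[...,0]-t[0],w[...,1]-t[1])<.03)&(w[...,2]<t[2]-.002)&(g<75)&(w[...,2]>.02)
    p=w[m];h=np.histogram(p[:,2],bins=np.arange(t[2]-.21,t[2],.005));
    print('tcpz',t[2].round(4),'dark z-tcp',[(int(round((a-t[2])*1000)),int(n)) for a,n in zip(h[1],h[0])])
E
python3 -c "
from ext import *
for i in range(2):
    o=sensors.get_obs();s=snap('scene');ext(s,o)
s=snap('wrist','wr6');go(.57,0,.34,86.5)"
```

```text
tcpz 0.3418 dark z-tcp [(-210, 0), (-205, 0), (-200, 0), (-195, 0), (-190, 0), (-185, 0), (-180, 0), (-175, 12), (-170, 21), (-165, 19), (-160, 19), (-155, 22), (-150, 23), (-145, 22), (-140, 20), (-135, 23), (-130, 18), (-125, 25), (-120, 25), (-115, 23), (-110, 23), (-105, 20), (-100, 22), (-95, 24), (-90, 19), (-85, 21), (-80, 24), (-75, 23), (-70, 23), (-65, 25), (-60, 23), (-55, 28), (-50, 12), (-45, 4), (-40, 0), (-35, 0), (-30, 0), (-25, 0), (-20, 3), (-15, 25), (-10, 4)]
tcpz 0.34 dark z-tcp [(-210, 0), (-205, 0), (-200, 0), (-195, 0), (-190, 0), (-185, 0), (-180, 0), (-175, 12), (-170, 19), (-165, 21), (-160, 22), (-155, 22), (-150, 22), (-145, 25), (-140, 19), (-135, 22), (-130, 23), (-125, 19), (-120, 25), (-115, 25), (-110, 22), (-105, 22), (-100, 24), (-95, 21), (-90, 24), (-85, 19), (-80, 23), (-75, 23), (-70, 22), (-65, 27), (-60, 25), (-55, 21), (-50, 14), (-45, 0), (-40, 0), (-35, 0), (-30, 0), (-25, 0), (-20, 3), (-15, 26), (-10, 1)]
shift [ 0.174  -1.1043  0.0115] turn [ 0.0006  -0.00072 -0.01984] clk 12.45 F [-0.8 -0.4 -3.2] M [-0.23 -0.02 -0.01] tcp [0.5265 0.2761 0.3371] [-179.74    0.21   93.64] op 0.0137 j [  46.   10.    1.   -0.  -81. -133.]
```

View pics/wr6.png

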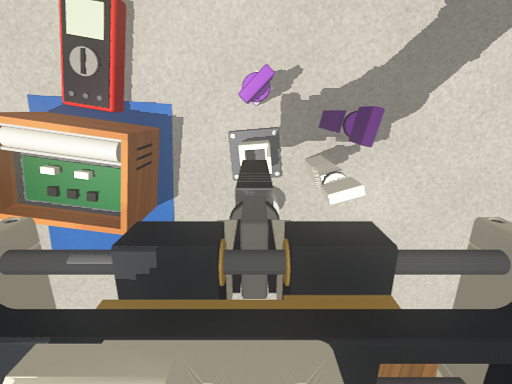

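```bash
python3 -c "
from ext import *
s=snap('wrist');w=cloud(s);c=s['color']
cv2.imwrite('pics/wr7c.png',cv2.resize(c[130:310,190:330],None,fx=4,fy=3.3,interpolation=cv2.INTER_CUBIC))
o=sensors.get_obs();t=o['tool_pos']
s2=snap('scene');w2=cloud(s2);ext(s2,o)
for W,nm in((w,'wrist'),(w2,'scene')):
  for a,b in((-.17,-.055),(-.02,.035)):
    m=(np.hypot(W[...,0]-t[0],W[...,1]-t[1])<.03)&(W[...,2]<t[2]+b)&(W[...,2]>t[2]+a)
    p=W[m]
    if len(p)<20: print(nm,a,len(p));continue
    print(nm,a,len(p),cv2.minAreaRect((p[:,:2]*1000).astype(np.float32)))
    # normals via plane segments
    from collections import Counter
    gy=np.diff(W,axis=1)[:, :]
np.savez('/tmp/s7.npz',w=w,w2=w2,c=c,c2=s2['color'],t=t)
cv2.imwrite('pics/sc7c.png',cv2.resize(s2['color'][60:170,270:350],None,fx=6,fy=5.4,interpolation=cv2.INTER_CUBIC))
"
```

```text
tcpz 0.3366 dark z-tcp [(-210, 0), (-205, 0), (-200, 0), (-195, 0), (-190, 0), (-185, 0), (-180, 0), (-175, 15), (-170, 20), (-165, 20), (-160, 22), (-155, 20), (-150, 22), (-145, 24), (-140, 18), (-135, 22), (-130, 25), (-125, 21), (-120, 24), (-115, 20), (-110, 21), (-105, 26), (-100, 21), (-95, 21), (-90, 24), (-85, 21), (-80, 20), (-75, 26), (-70, 22), (-65, 24), (-60, 22), (-55, 25), (-50, 12), (-45, 7), (-40, 0), (-35, 0), (-30, 0), (-25, 0), (-20, 3), (-15, 25), (-10, 4)]
wrist -0.17 770 ((510.4303894042969, 275.6929931640625), (1.4075701236724854, 30.843341827392578), 3.631998300552368)
wrist -0.02 1679 ((513.5090942382812, 276.5809020996094), (20.35785675048828, 45.481224060058594), 5.267520427703857)
scene -0.17 519 ((523.9812622070312, 272.4766540527344), (32.293235778808594, 35.99534225463867), 6.667311191558838)
scene -0.02 318 ((529.7830200195312, 262.11590576171875), (44.43232727050781, 29.947975158691406), 22.937774658203125)
```

View pics/wr7c.png

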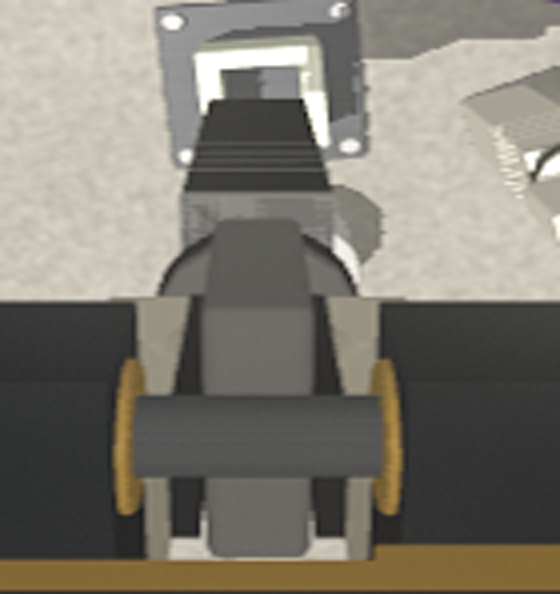

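View pics/sc7c.png

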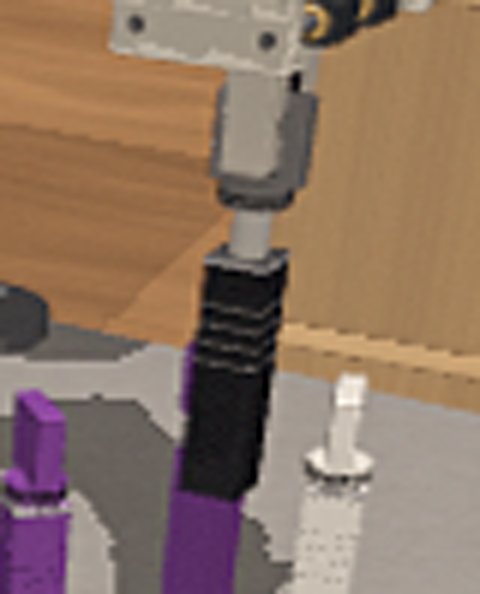

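Measured in the lifted state: barrel yaw 3.6°, blade yaw 3.6° and stable, so the wand is locked. It is about 26 mm out, so the barrel wedged in the socket and the tube was dragged out. I'll put it back in the holder and redo the closing, with a gentler final twist and more turning back before lifting.

```bash
python3 -c "
from m import *
go(.529,.278,.252,98.3)"
```

```text
shift [ 0.0102  0.0083 -0.3382] turn [ 0.00084 -0.00077  0.01287] clk 12.55 F [ 0.2  0.6 -4.3] M [0.22 0.02 0.02] tcp [0.5264 0.2759 0.3365] [-179.69    0.27   93.67] op 0.0137 j [  46.   10.    1.   -0.  -81. -133.]
```

>>> send_rows(
  commands=[
    [1, [0.005, 0.004, -0.08], [0.0008, -0.0008, 0.013]],
    [1, [0.005, 0.004, -0.1], [0, 0, 0]],
    [1, [0, 0, -0.1], [0, 0, 0]],
    [1, [0, 0, -0.05], [0, 0, 0]],
    [1, [0, 0, 0], [0, 0, 0]],
    [1, [0, 0, 0], [0, 0, 0]],
  ],
)

```text
clock: 13.15
tool_pos: [0.5275, 0.2765, 0.2467]
orientation: [-179.7, 0.3, 98.4]
force: [0.2, 0.5, -2.3]
opening: 0.0137
```

```bash
python3 -c "
from m import *
go(.529,.278,.245,98.3)
s=snap('wrist');w=cloud(s);t=sensors.get_obs()['tool_pos']
m=(np.hypot(w[...,0]-t[0],w[...,1]-t[1])<.03)&(w[...,2]<t[2]-.055)&(w[...,2]>t[2]-.17)
print(cv2.minAreaRect((w[m][:,:2]*1000).astype(np.float32)),w[m].min(0),w[m].max(0))
meas(w)
go(.529,.278,.245,98.3)
cv2.imwrite('pics/wr8c.png',cv2.resize(s['color'][100:250,180:340],None,fx=4,fy=4,interpolation=cv2.INTER_CUBIC))
"
```

```text
shift [ 0.0061  0.006  -0.0066] turn [ 0.00089 -0.00081 -0.00041] clk 13.15 F [ 0.2  0.5 -2.3] M [ 0.05 -0.06  0.01] tcp [0.5275 0.2765 0.2467] [-179.67    0.28   98.45] op 0.0137 j [  46.   13.   -8.    0.  -70. -128.]
((511.4647216796875, 274.5209045410156), (1.6441971063613892, 30.848825454711914), 9.073399543762207) [0.50876182 0.25922923 0.07694957] [0.51438539 0.28982991 0.19170295]
blade 747 ((512.6972045898438, 270.2939453125), (11.365774154663086, 26.027050018310547), 48.89239501953125) [0.51106663 0.27112153 0.27698207]
rim 445 ((528.446044921875, 278.2878723144531), (49.88446807861328, 49.353309631347656), 7.589784622192383) [0.51529187 0.27948107 0.06088229]
base 1813 ((529.3209228515625, 278.0574645996094), (89.7928237915039, 90.2088623046875), 8.380560874938965) [0.51675928 0.27665494 0.01097508]
shift [ 0.0061  0.0056 -0.0072] turn [ 0.00084 -0.00079 -0.00042] clk 13.2 F [-0.2  0.5 -3.9] M [ 0.13 -0.04 -0.07] tcp [0.5275 0.2766 0.2468] [-179.67    0.26   98.45] op 0.0138 j [  46.   13.   -8.    0.  -70. -128.]
```

View pics/wr8c.png

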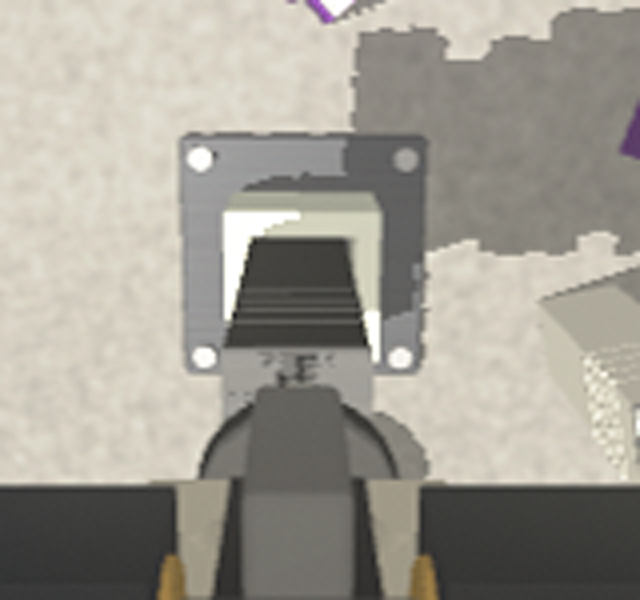

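>>> send_rows(
  commands=[
    [1, [0.005, 0.002, 0], [0.0009, -0.0008, -0.0004]],
    [1, [0, 0, 0], [0, 0, 0]],
    [1, [0, 0, -0.03], [0, 0, 0]],
    [1, [0, 0, -0.03], [0, 0, 0]],
    [1, [0, 0, 0], [0, 0, 0]],
  ],
)

```text
clock: 13.7
tool_pos: [0.53, 0.2781, 0.2341]
orientation: [179.7, -0.2, 98.3]
force: [0.0, -1.0, -3.2]
opening: 0.0136
```

```bash
python3 -c "
from m import *
go(.529,.278,.188,98.3)"
```

```text
shift [-0.004  -0.0004 -0.1845] turn [-7.5e-04  7.6e-04  3.0e-05] clk 13.7 F [ 0.  -1.  -3.2] M [-0.06  0.07 -0.01] tcp [0.53   0.2781 0.2341] [179.69  -0.23  98.29] op 0.0136 j [  46.   13.   -9.    0.  -68. -128.]
```

>>> send_rows(
  commands=[
    [1, [-0.002, 0, -0.02], [-0.0005, 0.0005, 0]],
    [1, [0, 0, -0.04], [0, 0, 0]],
    [1, [0, 0, -0.04], [0, 0, 0]],
    [1, [0, 0, -0.02], [0, 0, 0]],
    [1, [0, 0, 0], [0, 0, 0]],
  ],
)

```text
clock: 14.2
tool_pos: [0.5291, 0.2778, 0.2005]
orientation: [180.0, -0.0, 98.3]
force: [0.1, -0.7, -2.5]
opening: 0.0139
```

```bash
python3 -c "
from m import *
go(.529,.278,.188,98.3)"
```

```text
shift [-0.0005  0.0009 -0.0501] turn [-3.e-05  5.e-05  3.e-05] clk 14.2 F [ 0.1 -0.7 -2.5] M [-0.18 -0.01 -0.01] tcp [0.5291 0.2778 0.2005] [ 1.7998e+02 -1.0000e-02  9.8290e+01] op 0.0139 j [  46.   14.  -12.    0.  -64. -128.]
```

Inserted freely. Lowering onto the socket floor.

>>> send_rows(
  commands=[
    [1, [0, 0, -0.025], [0, 0, 0]],
    [1, [0, 0, -0.015], [0, 0, 0]],
    [1, [0, 0, -0.012], [0, 0, 0]],
  ],
)

```text
clock: 14.5
tool_pos: [0.5298, 0.2781, 0.1875]
orientation: [179.9, -0.0, 98.3]
force: [-1.1, 0.2, 3.1]
opening: 0.0137
```

```bash
python3 -c "
from m import *
go(.529,.278,.188,98.3)"
```

```text
shift [-0.0034 -0.0006  0.0019] turn [-1.3e-04  3.0e-04 -3.0e-05] clk 14.5 F [-1.1  0.2  3.1] M [-0.07  0.77  0.01] tcp [0.5298 0.2781 0.1875] [ 1.7989e+02 -3.0000e-02  9.8310e+01] op 0.0137 j [  46.   15.  -13.    0.  -62. -128.]
```

>>> send_rows(
  commands=[
    [1, [-0.002, 0, 0], [0, 0, 0.019]],
    [1, [0, 0, 0], [0, 0, 0.019]],
    [1, [0, 0, 0], [0, 0, 0.019]],
    [1, [0, 0, 0], [0, 0, 0.019]],
    [1, [0, 0, 0], [0, 0, 0.019]],
    [1, [0, 0, 0], [0, 0, 0.019]],
    [1, [0, 0, 0], [0, 0, 0.019]],
    [1, [0, 0, 0], [0, 0, 0.019]],
    [1, [0, 0, 0], [0, 0, 0.019]],
    [1, [0, 0, 0], [0, 0, 0.019]],
    [1, [0, 0, 0], [0, 0, 0.008]],
  ],
)

```text
clock: 15.6
tool_pos: [0.5292, 0.2784, 0.1883]
orientation: [179.7, -0.0, 172.4]
force: [-0.3, 0.5, -1.5]
opening: 0.0148
```

```bash
python3 -c "
from m import *
go(.529,.278,.16,98.3)"
```

```text
shift [-0.0009 -0.0017 -0.1133] turn [-0.00064  0.00054 -0.20583] clk 15.6 F [-0.3  0.5 -1.5] M [ 0.26  0.33 -0.86] tcp [0.5292 0.2784 0.1883] [ 1.7972e+02 -2.0000e-02  1.7240e+02] op 0.0148 j [ 46.  15. -13.  -0. -62. -54.]
```

>>> send_rows(
  commands=[
    [1, [0, 0, 0], [-0.0006, 0.0005, -0.014]],
    [1, [0, 0, -0.035], [0, 0, 0]],
    [1, [0, 0, -0.035], [0, 0, 0]],
    [1, [0, 0, -0.025], [0, 0, 0]],
    [1, [0, 0, -0.016], [0, 0, 0]],
    [1, [0, 0, -0.01], [0, 0, 0]],
  ],
)

```text
clock: 16.2
tool_pos: [0.5306, 0.2791, 0.1598]
orientation: [179.8, 0.1, 167.7]
force: [-9.7, -1.6, 33.8]
opening: 0.0139
```

```bash
python3 -c "
from m import *
go(.529,.278,.16,98.3)"
```

```text
shift [-0.0066 -0.0044  0.0007] turn [-0.00027  0.00065 -0.19283] clk 16.2 F [-9.7 -1.6 33.8] M [-0.76  4.74 -0.14] tcp [0.5306 0.2791 0.1598] [1.7978e+02 8.0000e-02 1.6772e+02] op 0.0139 j [ 46.  16. -15.  -0. -59. -59.]
```

>>> send_rows(
  commands=[
    [1, [-0.003, -0.002, -0.005], [0, 0.0005, -0.018]],
    [1, [0, 0, -0.005], [0, 0, -0.018]],
    [1, [0, 0, -0.005], [0, 0, -0.018]],
    [1, [0, 0, -0.005], [0, 0, -0.018]],
    [1, [0, 0, -0.005], [0, 0, -0.018]],
    [1, [0, 0, -0.005], [0, 0, -0.018]],
    [1, [0, 0, -0.005], [0, 0, -0.018]],
    [1, [0, 0, -0.005], [0, 0, -0.018]],
    [1, [0, 0, -0.004], [0, 0, -0.018]],
    [1, [0, 0, -0.004], [0, 0, -0.018]],
  ],
)

```text
clock: 17.2
tool_pos: [0.5324, 0.2794, 0.1601]
orientation: [179.3, 0.3, 101.3]
force: [-4.2, -1.2, 9.8]
opening: 0.0134
```

```bash
python3 -c "
from m import *
go(.529,.278,.16,98.3)"
```

```text
shift [-0.0136 -0.0055 -0.0003] turn [ 0.00046  0.00218 -0.00823] clk 17.2 F [-4.2 -1.2  9.8] M [-0.75  2.04 -0.02] tcp [0.5324 0.2794 0.1601] [179.26   0.3  101.26] op 0.0134 j [  47.   16.  -15.    1.  -58. -126.]
```

>>> send_rows(
  commands=[
    [1, [-0.012, -0.005, -0.002], [0.0005, 0.002, -0.012]],
    [1, [0, 0, -0.002], [0, 0, -0.012]],
  ],
)

```text
clock: 17.4
tool_pos: [0.5306, 0.2785, 0.1602]
orientation: [179.8, -0.0, 92.3]
force: [-0.3, -3.9, 4.4]
opening: 0.014
```

```bash
python3 -c "
from m import *
go(.529,.278,.16,98.3)"
```

```text
shift [-0.0066 -0.0018 -0.0007] turn [-0.00014  0.00064  0.01655] clk 17.4 F [-0.3 -3.9  4.4] M [-1.62  0.28  0.17] tcp [0.5306 0.2785 0.1602] [ 1.7976e+02 -3.0000e-02  9.2340e+01] op 0.014 j [  46.   16.  -15.    0.  -59. -134.]
```

>>> send_rows(
  commands=[
    [1, [-0.006, -0.002, -0.002], [0, 0.0006, -0.009]],
    [1, [0, 0, -0.001], [0, 0, -0.005]],
  ],
)

```text
clock: 17.6
tool_pos: [0.5309, 0.2776, 0.1602]
orientation: [179.8, 0.0, 87.2]
force: [-1.6, -1.8, 2.5]
opening: 0.0144
```

```bash
python3 -c "
from m import *
go(.529,.278,.16,98.3)"
```

```text
shift [-0.0076  0.0017 -0.0008] turn [-2.000e-05  6.000e-04  3.082e-02] clk 17.6 F [-1.6 -1.8  2.5] M [-0.4   0.9   0.71] tcp [0.5309 0.2776 0.1602] [179.79   0.    87.2 ] op 0.0144 j [  46.   16.  -15.    0.  -59. -139.]
```

>>> send_rows(
  commands=[
    [1, [-0.006, 0.001, 0], [0, 0.0005, 0.015]],
    [1, [0, 0, 0], [0, 0, 0.015]],
    [1, [0, 0, 0], [0, 0, 0]],
  ],
)

```text
clock: 17.9
tool_pos: [0.5309, 0.2779, 0.1602]
orientation: [179.8, 0.0, 98.5]
force: [-2.4, -0.2, 2.2]
opening: 0.0139
```

```bash
cat > by.py <<'E'
from h import *
def by(h=.055,H=.17):
    s=snap('wrist');w=cloud(s);o=sensors.get_obs();t=o['tool_pos']
    m=(np.hypot(w[...,0]-t[0],w[...,1]-t[1])<.03)&(w[...,2]<t[2]-h)&(w[...,2]>max(t[2]-H,.064))
    p=w[m];r=cv2.minAreaRect((p[:,:2]*1000).astype(np.float32));print('barrel face',len(p),r,p[:,2].min(),p[:,2].max())
    # PCA yaw
    v=np.linalg.eigh(np.cov(p[:,:2].T))[1][:,1];print('face dir',np.degrees(np.arctan2(v[1],v[0]))%180-90,'tool yaw-90',o['orientation'][2]-90)
    cv2.imwrite('pics/by.png',cv2.resize(s['color'][100:310,180:340],None,fx=4,fy=2.8,interpolation=cv2.INTER_CUBIC))
E
python3 -c "
from by import *
go(.529,.278,.16,98.3); by(.03,.1)"
```

```text
shift [-0.0077  0.0004 -0.0009] turn [-4.0e-05  5.4e-04 -4.3e-04] clk 17.9 F [-2.4 -0.2  2.2] M [-0.19  0.62  0.07] tcp [0.5309 0.2779 0.1602] [1.7981e+02 1.0000e-02 9.8450e+01] op 0.0139 j [  46.   16.  -15.    0.  -59. -128.]
barrel face 755 ((514.4016723632812, 276.5391845703125), (1.6861591339111328, 30.60051727294922), 7.558856010437012) 0.06400894032673415 0.13015063590203804
face dir 8.247771070838482 tool yaw-90 8.27707196381968
```

View pics/by.png

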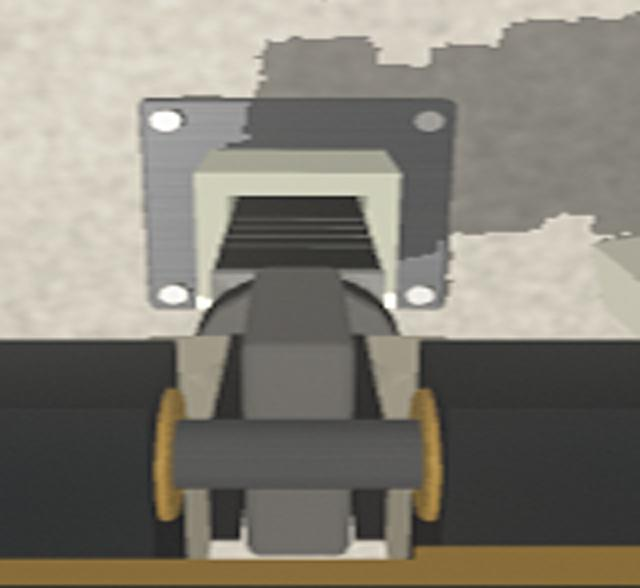

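The barrel is centred in the socket, with barrel yaw 8.2° and blade yaw 8.3°, so it's locked. I'll relieve the small side force and lift gently with force checks.

>>> send_rows(
  commands=[
    [1, [-0.006, 0, 0], [0, 0.0005, 0]],
    [1, [0, 0, 0.01], [0, 0, 0]],
    [1, [0, 0, 0.012], [0, 0, 0]],
  ],
)

```text
clock: 18.25
tool_pos: [0.5293, 0.278, 0.1648]
orientation: [-180.0, -0.0, 98.0]
force: [1.1, 1.2, -3.2]
opening: 0.0137
```

```bash
python3 -c "
from by import *
go(.529,.278,.34,98.3);by(.03,.1)"
```

```text
shift [-1.300e-03 -1.000e-04  7.007e-01] turn [-3.0e-05 -7.0e-05  8.5e-04] clk 18.25 F [ 1.1  1.2 -3.2] M [ 0.07 -0.57  0.03] tcp [0.5293 0.278  0.1648] [-1.7998e+02 -1.0000e-02  9.8000e+01] op 0.0137 j [  46.   16.  -14.   -0.  -60. -128.]
barrel face 788 ((512.9348754882812, 276.929931640625), (1.965804100036621, 30.612075805664062), 7.8584065437316895) 0.06557708274131852 0.13535193330886863
face dir 7.862399385552507 tool yaw-90 8.010253807714633
```

>>> send_rows(
  commands=[
    [1, [0, 0, 0.03], [0, 0, 0]],
    [1, [0, 0, 0.04], [0, 0, 0]],
    [1, [0, 0, 0.04], [0, 0, 0]],
    [1, [0, 0, 0.04], [0, 0, 0]],
  ],
)

```text
clock: 18.7
tool_pos: [0.5295, 0.2781, 0.2049]
orientation: [-180.0, 0.0, 98.0]
force: [-0.3, 0.5, -3.2]
opening: 0.0139
```

```bash
python3 -c "
from by import *
go(.529,.278,.34,98.3);by(.03,.1)"
```

```text
shift [-1.800e-03 -3.000e-04  5.406e-01] turn [ 3.0e-05 -9.0e-05  9.6e-04] clk 18.7 F [-0.3  0.5 -3.2] M [ 0.06 -0.43  0.06] tcp [0.5295 0.2781 0.2049] [-1.7997e+02  1.0000e-02  9.7960e+01] op 0.0139 j [  46.   14.  -11.   -0.  -65. -128.]
barrel face 994 ((517.2931518554688, 277.469482421875), (10.225574493408203, 30.597309112548828), 8.202974319458008) 0.1071958744546111 0.17577114877366515
face dir 8.234829646316868 tool yaw-90 7.975651878157478
```

>>> send_rows(
  commands=[
    [1, [0, 0, 0.06], [0, 0, 0]],
    [1, [0, 0, 0.09], [0, 0, 0]],
    [1, [0, 0, 0.1], [0, 0, 0]],
    [1, [0, 0, 0.1], [0, 0, 0]],
    [1, [0, 0, 0.1], [0, 0, 0]],
    [1, [0, 0, 0.07], [0, 0, 0]],
    [1, [0, -0.03, 0.03], [0, 0, 0]],
    [1, [0, -0.08, 0], [0, 0, 0]],
    [1, [0, -0.12, 0], [0, 0, 0]],
    [1, [0, -0.15, 0], [0, 0, 0]],
  ],
)

```text
clock: 19.75
tool_pos: [0.5256, 0.1802, 0.3497]
orientation: [-179.8, -0.1, 98.2]
force: [1.1, -0.6, -2.2]
opening: 0.0134
```

```bash
python3 -c "
from by import *
go(.539,-.2866,.345,86.5);by(.03,.1)"
```

```text
shift [ 0.0537 -1.8674 -0.0189] turn [-0.00021 -0.00067 -0.03247] clk 19.75 F [ 1.1 -0.6 -2.2] M [-0.07 -0.17 -0.01] tcp [0.5256 0.1802 0.3497] [-1.7976e+02 -9.0000e-02  9.8190e+01] op 0.0134 j [  39.    6.   -2.   -0.  -82. -121.]
barrel face 994 ((514.6371459960938, 179.89404296875), (13.776971817016602, 30.51738739013672), 8.424201965332031) 0.250386630159955 0.31282586049705857
face dir 8.220108626607384 tool yaw-90 8.093963994152972
```

>>> send_rows(
  commands=[
    [1, [0.005, -0.16, 0], [0, 0, -0.003]],
    [1, [0.005, -0.17, 0], [0, 0, -0.004]],
    [1, [0.005, -0.18, 0], [0, 0, -0.004]],
    [1, [0.005, -0.18, 0], [0, 0, -0.004]],
    [1, [0.005, -0.18, 0], [0, 0, -0.004]],
    [1, [0.005, -0.18, 0], [0, 0, -0.004]],
    [1, [0.005, -0.18, 0], [0, 0, -0.004]],
    [1, [0.005, -0.17, 0], [0, 0, -0.004]],
    [1, [0.005, -0.15, 0], [0, 0, -0.002]],
    [1, [0.005, -0.12, 0], [0, 0, 0]],
    [1, [0, -0.08, 0], [0, 0, 0]],
    [1, [0, 0, 0], [0, 0, 0]],
  ],
)

```text
clock: 21.0
tool_pos: [0.5181, -0.2913, 0.3385]
orientation: [-178.6, -0.1, 85.3]
force: [-0.6, 0.1, -3.1]
opening: 0.014
```

```bash
python3 -c "
from by import *
from ext import ext
go(.539,-.2866,.345,86.5)
o=sensors.get_obs();s=snap('scene','sc9');ext(s,o)"
```

```text
shift [0.0837 0.0189 0.026 ] turn [-0.0006  -0.00381  0.00328] clk 21.0 F [-0.6  0.1 -3.1] M [-0.03 -0.26  0.04] tcp [ 0.5181 -0.2913  0.3385] [-1.7862e+02 -1.2000e-01  8.5320e+01] op 0.014 j [-11.  11.   2.   0. -82. -84.]
tcpz 0.3385 dark z-tcp [(-210, 0), (-205, 0), (-200, 0), (-195, 34), (-190, 48), (-185, 44), (-180, 50), (-175, 49), (-170, 50), (-165, 53), (-160, 47), (-155, 52), (-150, 51), (-145, 56), (-140, 51), (-135, 53), (-130, 56), (-125, 51), (-120, 51), (-115, 48), (-110, 45), (-105, 56), (-100, 50), (-95, 49), (-90, 62), (-85, 62), (-80, 62), (-75, 62), (-70, 18), (-65, 15), (-60, 0), (-55, 0), (-50, 0), (-45, 0), (-40, 0), (-35, 0), (-30, 0), (-25, 0), (-20, 7), (-15, 53), (-10, 10)]
```

View pics/sc9.png

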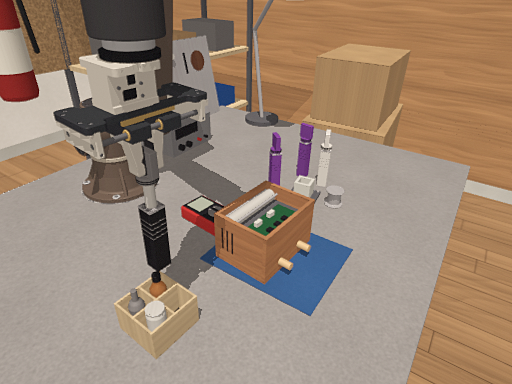

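The wand has slid out again, to about 46 mm, although blade and barrel look aligned. I'll check whether it's still creeping and look closely at the head and barrel.

```bash
python3 -c "
from by import *
o=sensors.get_obs();s=snap('scene');w=cloud(s);g=cv2.cvtColor(s['color'],cv2.COLOR_BGR2GRAY)
def edge(s):
    w=cloud(s);g=cv2.cvtColor(s['color'],cv2.COLOR_BGR2GRAY)
    t=sensors.get_obs()['tool_pos']
    m=(np.hypot(w[...,0]-t[0],w[...,1]-t[1])<.03)&(w[...,2]<t[2]-.055)&(g<75)&(w[...,2]>.12)
    return w[m][:,2].min()-t[2],np.argwhere(m)[:,0].max()
print(edge(s))
for i in range(3): s=snap('scene'); print(sensors.get_obs()['clock'],edge(s))
cv2.imwrite('pics/sc10.png',cv2.resize(s['color'][130:280,100:220],None,fx=4,fy=4,interpolation=cv2.INTER_CUBIC))
s=snap('wrist','wr10')
"
```

```text
(np.float64(-0.196670884769644), np.int64(271))
21.15 (np.float64(-0.19425957178775233), np.int64(270))
21.2 (np.float64(-0.19503463585411618), np.int64(270))
21.25 (np.float64(-0.19570337434207474), np.int64(270))
```

View pics/sc10.png

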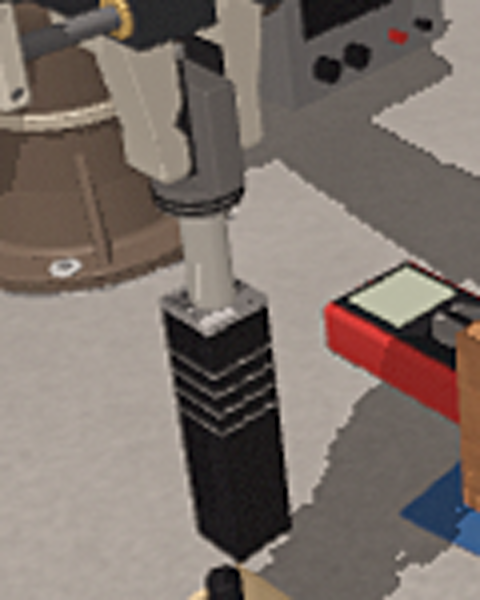

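View pics/wr10.png

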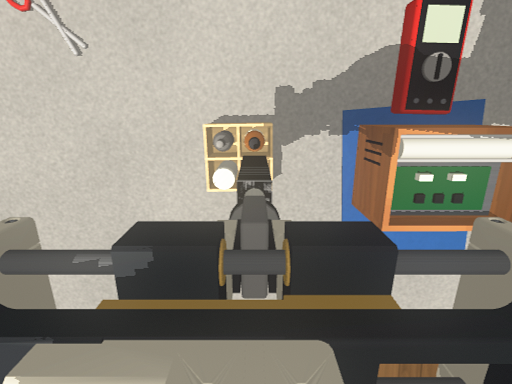

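>>> send_rows(
  commands=[
    [1, [0, 0, 0], [0, 0, 0]],
    [1, [0, 0, 0], [0, 0, 0]],
    [1, [0, 0, 0], [0, 0, 0]],
  ],
)

```text
clock: 21.6
tool_pos: [0.5203, -0.2857, 0.3409]
orientation: [-178.9, -0.1, 85.8]
force: [0.4, -0.6, -3.4]
opening: 0.0139
```

```bash
python3 -c "
from by import *
s=snap('scene');w=cloud(s);g=cv2.cvtColor(s['color'],cv2.COLOR_BGR2GRAY)
t=sensors.get_obs()['tool_pos']
m=(np.hypot(w[...,0]-t[0],w[...,1]-t[1])<.03)&(w[...,2]<t[2]-.04)&(g<75)&(w[...,2]>.115)
p=w[m];print(sensors.get_obs()['clock'],p[:,2].min()-t[2],p[:,2].max()-t[2],np.argwhere(m)[:,0].min(),np.argwhere(m)[:,0].max(),t)
# barrel faces: local yaw on rows
q=p[(p[:,2]<t[2]-.08)]
v0=cv2.minAreaRect((q[:,:2]*1000).astype(np.float32));print(v0)
best=min(np.arange(-45,45,.25),key=lambda a:np.median(np.min(np.abs(((q[:,:2]-q[:,:2].mean(0))@np.array([[np.cos(np.radians(a)),-np.sin(np.radians(a))],[np.sin(np.radians(a)),np.cos(np.radians(a))]]))-0),axis=1)) if 0 else 0)
# normals from depth gradient
du=w[:,2:]-w[:,:-2];dv=w[2:]-w[:-2]
n=np.cross(du[1:-1],dv[:,1:-1]);n/=np.linalg.norm(n,axis=-1,keepdims=True)
mm=cv2.erode(m.astype('u1'),np.ones((5,5)))[1:-1,1:-1]>0
k=n[mm];k=k[np.abs(k[:,2])<.25];a=np.degrees(np.arctan2(k[:,1],k[:,0]))%180
print(np.histogram(a,bins=np.arange(0,181,5)))
"
```

```text
21.65 -0.19562748198255064 -0.06355979843107817 200 269 [ 0.52029191 -0.28578448  0.34091773]
((522.2335815429688, -293.4613342285156), (42.18974685668945, 24.0908145904541), 41.31705093383789)
(array([29, 37, 18, 13,  1,  1,  0,  0,  0,  0,  0,  0,  0,  1,  4, 22, 27,
       40, 27, 18,  3,  4,  6,  3,  5,  2,  2,  0,  9,  6, 10, 16, 15, 28,
       37, 41]), array([  0,   5,  10,  15,  20,  25,  30,  35,  40,  45,  50,  55,  60,
        65,  70,  75,  80,  85,  90,  95, 100, 105, 110, 115, 120, 125,
       130, 135, 140, 145, 150, 155, 160, 165, 170, 175, 180]))
```

No creep at rest: extension is steady at about 45 mm over 0.4 s, with blade and barrel aligned. So it slips only while moving. I'll test whether slow motion avoids slip by raising slowly and measuring, then take it back to the holder.

>>> send_rows(
  commands=[
    [1, [0, 0, 0.02], [0, -0.001, 0]],
    [1, [0, 0, 0.03], [0, -0.001, 0]],
    [1, [0, 0, 0.03], [0, -0.001, 0]],
    [1, [0, 0, 0.02], [0, 0, 0]],
  ],
)

```text
clock: 22.05
tool_pos: [0.5203, -0.2854, 0.3678]
orientation: [180.0, -0.2, 85.8]
force: [0.5, 0.1, -2.7]
opening: 0.0139
```

```bash
cat > e.py <<'E'
from h import *
def e():
    s=snap('scene');w=cloud(s);g=cv2.cvtColor(s['color'],cv2.COLOR_BGR2GRAY)
    o=sensors.get_obs();t=o['tool_pos']
    m=(np.hypot(w[...,0]-t[0],w[...,1]-t[1])<.035)&(w[...,2]<t[2]-.03)&(w[...,2]>.064)&(w[...,2]>t[2]-.26)
    z=w[m&(g<75)][:,2]-t[2]
    tube=w[m&(g>110)&(np.hypot(w[...,0]-t[0],w[...,1]-t[1])<.02)][:,2]-t[2]
    print('clk',o['clock'],'ext est from bottom',-.151-z.min(),'tube z',(tube.min(),tube.max(),len(tube)) if len(tube) else None,'F',o['force'].round(1),t.round(4))
    return s
E
python3 -c "
from e import *
s=e();go(.53,.278,.37,98.3)"
```

```text
clk 22.1 ext est from bottom 0.04458884973112312 tube z (np.float64(-0.19730047729055644), np.float64(-0.03012179930674508), 348) F [-0.2 -0.1 -2.5] [ 0.5205 -0.2856  0.3687]
shift [0.0381 2.2546 0.0053] turn [-0.00049  0.00017  0.03474] clk 22.1 F [-0.2 -0.1 -2.5] M [-0.04  0.    0.04] tcp [ 0.5205 -0.2856  0.3687] [ 1.7993e+02 -1.7000e-01  8.5790e+01] op 0.0138 j [-10.  10.   4.  -0. -84. -84.]
```

>>> send_rows(
  commands=[
    [1, [0, 0.06, 0], [0, 0, 0.003]],
    [1, [0, 0.11, 0], [0, 0, 0.003]],
    [1, [0, 0.16, 0], [0, 0, 0.003]],
    [1, [0.006, 0.17, 0], [0, 0, 0.003]],
    [1, [0.006, 0.17, 0], [0, 0, 0.003]],
    [1, [0.006, 0.17, 0], [0, 0, 0.003]],
  ],
)

```text
clock: 22.7
tool_pos: [0.5233, -0.0714, 0.3684]
orientation: [179.9, -0.2, 92.2]
force: [-0.2, 0.7, -2.4]
opening: 0.0136
```

```bash
python3 -c "
from e import *
s=e();go(.53,.278,.37,98.3)"
```

```text
clk 22.75 ext est from bottom 0.0459085919075273 tube z (np.float64(-0.258056228360412), np.float64(-0.030135368490834313), 304) F [-0.3  1.2 -4.9] [ 0.5237 -0.0662  0.3683]
shift [0.0252 1.3767 0.0068] turn [-0.00095  0.00024  0.01647] clk 22.75 F [-0.3  1.2 -4.9] M [-1.33 -0.32  0.01] tcp [ 0.5237 -0.0662  0.3683] [179.88  -0.33  92.37] op 0.0138 j [  14.    3.   -4.   -0.  -83. -101.]
```

>>> send_rows(
  commands=[
    [1, [0.004, 0.1, 0], [0, 0, 0.003]],
    [1, [0.004, 0.15, 0], [0, 0, 0.003]],
    [1, [0.004, 0.18, 0], [0, 0, 0.003]],
    [1, [0.004, 0.18, 0], [0, 0, 0.003]],
    [1, [0.004, 0.18, 0], [0, 0, 0.002]],
    [1, [0.004, 0.18, 0], [0, 0, 0.002]],
    [1, [0, 0.17, 0], [0, 0, 0]],
    [1, [0, 0.12, 0], [0, 0, 0]],
    [1, [0, 0.06, 0], [0, 0, 0]],
    [1, [0, 0, 0], [0, 0, 0]],
  ],
)

```text
clock: 23.75
tool_pos: [0.5231, 0.2841, 0.3686]
orientation: [179.8, -0.4, 99.0]
force: [0.2, 0.1, -3.5]
opening: 0.0141
```

```bash
python3 -c "
from e import *
s=e();go(.5295,.278,.27,98.3)"
```

```text
clk 23.8 ext est from bottom 0.0692669552380035 tube z (np.float64(-0.09269111046577161), np.float64(-0.030325276037831805), 149) F [ 0.4  0.5 -2.3] [0.5231 0.2831 0.3687]
shift [ 0.0256 -0.0205 -0.3947] turn [-0.00118  0.00027 -0.00197] clk 23.8 F [ 0.4  0.5 -2.3] M [-0.04  0.   -0.02] tcp [0.5231 0.2831 0.3687] [179.84  -0.4   99.01] op 0.0137 j [  47.   10.    4.   -0.  -84. -128.]
```

Extension grew to 69 mm during the fast carry. So the locked clamp slips under the jerk of fast, stop-and-go moves, not at slow ones. The plan is to reinsert, close and lock again, then lift and carry slowly. There's enough time for that (23.8 s used).

>>> send_rows(
  commands=[
    [1, [0.024, -0.02, -0.06], [-0.0012, 0.0003, -0.002]],
    [1, [0, 0, -0.1], [0, 0, 0]],
    [1, [0, 0, -0.1], [0, 0, 0]],
    [1, [0, 0, -0.05], [0, 0, 0]],
    [1, [0, 0, 0], [0, 0, 0]],
  ],
)

```text
clock: 24.3
tool_pos: [0.5299, 0.2714, 0.2868]
orientation: [-180.0, 0.1, 97.9]
force: [0.1, -0.7, -2.0]
opening: 0.0141
```

```bash
python3 -c "
from by import *
from e import e
go(.5295,.278,.285,98.3)
by(.1,.215);e()
go(.5295,.278,.285,98.3)"
```

```text
shift [-0.0015  0.0265 -0.0071] turn [ 3.10e-04 -3.00e-05  1.14e-03] clk 24.3 F [ 0.1 -0.7 -2. ] M [-0.1  -0.01  0.02] tcp [0.5299 0.2714 0.2868] [-1.7997e+02  1.1000e-01  9.7890e+01] op 0.0141 j [  46.   11.   -4.    0.  -75. -128.]
barrel face 499 ((512.5150146484375, 269.7017517089844), (1.4937403202056885, 30.378292083740234), 7.43554162979126) 0.0745216855414616 0.18620111894089075
face dir 7.831440454356965 tool yaw-90 7.89976745721421
clk 24.4 ext est from bottom 0.07240157871868766 tube z (np.float64(-0.22059579064011098), np.float64(-0.03002400772445707), 150) F [-0.4  0.2 -3.3] [0.5307 0.2723 0.2891]
shift [-0.0048  0.023  -0.0162] turn [3.00e-05 3.80e-04 1.04e-03] clk 24.4 F [-0.4  0.2 -3.3] M [-0.02 -0.08  0.03] tcp [0.5307 0.2723 0.2891] [1.7986e+02 3.0000e-02 9.7930e+01] op 0.0138 j [  46.   11.   -4.    0.  -75. -128.]
```

View pics/by.png

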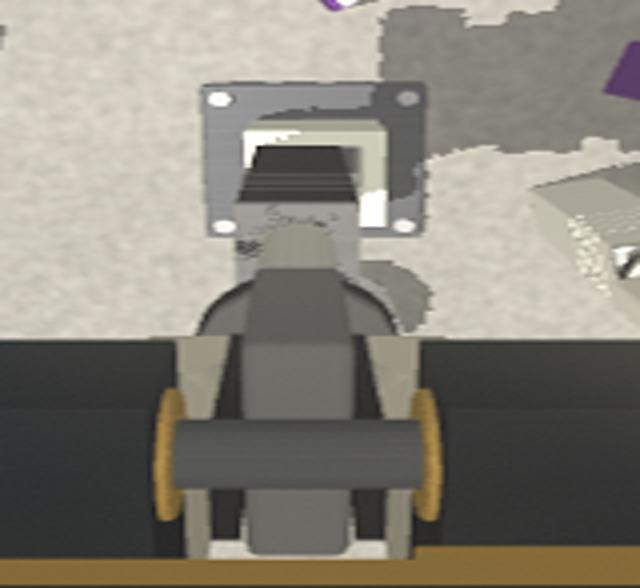

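>>> send_rows(
  commands=[
    [1, [-0.003, 0.023, 0], [0, 0.0004, 0.001]],
    [1, [0, 0, 0], [0, 0, 0]],
    [1, [0, 0, -0.02], [0, 0, 0]],
    [1, [0, 0, -0.02], [0, 0, 0]],
    [1, [0, 0, -0.02], [0, 0, 0]],
  ],
)

```text
clock: 24.9
tool_pos: [0.5321, 0.2795, 0.2784]
orientation: [179.6, -0.2, 98.3]
force: [-0.0, -0.4, -3.0]
opening: 0.0137
```

```bash
python3 -c "
from by import *
go(.5295,.278,.23,98.3)"
```

```text
shift [-0.0104 -0.0062 -0.1938] turn [-7.40e-04  1.08e-03 -8.00e-05] clk 24.9 F [-0.  -0.4 -3. ] M [-0.25 -0.03  0.02] tcp [0.5321 0.2795 0.2784] [179.58  -0.21  98.33] op 0.0137 j [  46.   12.   -5.    0.  -73. -128.]
```

>>> send_rows(
  commands=[
    [1, [-0.008, -0.005, 0], [-0.0007, 0.001, 0]],
    [1, [0, 0, -0.025], [0, 0, 0]],
    [1, [0, 0, -0.03], [0, 0, 0]],
  ],
)

```text
clock: 25.2
tool_pos: [0.5299, 0.2784, 0.2635]
orientation: [180.0, -0.0, 98.3]
force: [0.9, 0.4, -3.1]
opening: 0.0137
```

```bash
python3 -c "
from by import *
go(.5295,.278,.23,98.3)"
```

```text
shift [-0.0015 -0.0015 -0.1341] turn [-3.0e-05  1.0e-05 -1.3e-04] clk 25.2 F [ 0.9  0.4 -3.1] M [ 0.04 -0.09  0.06] tcp [0.5299 0.2784 0.2635] [ 1.800e+02 -1.000e-02  9.835e+01] op 0.0137 j [  46.   12.   -6.   -0.  -72. -128.]
```

>>> send_rows(
  commands=[
    [1, [0, 0, -0.04], [0, 0, 0]],
    [1, [0, 0, -0.04], [0, 0, 0]],
    [1, [0, 0, -0.035], [0, 0, 0]],
    [1, [0, 0, -0.016], [0, 0, 0]],
  ],
)

```text
clock: 25.6
tool_pos: [0.53, 0.2783, 0.2274]
orientation: [180.0, 0.0, 98.4]
force: [-0.2, 0.0, 3.6]
opening: 0.0135
```

```bash
python3 -c "
from by import *
go(.5295,.278,.23,98.3)"
```

```text
shift [-0.0021 -0.0013  0.0105] turn [ 3.0e-05  5.0e-05 -1.5e-04] clk 25.6 F [-0.2  0.   3.6] M [ 0.03  0.31 -0.05] tcp [0.53   0.2783 0.2274] [1.7998e+02 1.0000e-02 9.8360e+01] op 0.0135 j [  46.   13.   -9.    0.  -67. -128.]
```

On the socket floor. Unlocking.

>>> send_rows(
  commands=[
    [1, [-0.002, 0, 0], [0, 0, 0.019]],
    [1, [0, 0, 0], [0, 0, 0.019]],
    [1, [0, 0, 0], [0, 0, 0.019]],
    [1, [0, 0, 0], [0, 0, 0.019]],
    [1, [0, 0, 0], [0, 0, 0.019]],
    [1, [0, 0, 0], [0, 0, 0.019]],
    [1, [0, 0, 0], [0, 0, 0.019]],
    [1, [0, 0, 0], [0, 0, 0.019]],
    [1, [0, 0, 0], [0, 0, 0.019]],
    [1, [0, 0, 0], [0, 0, 0.019]],
    [1, [0, 0, 0], [0, 0, 0.01]],
  ],
)

```text
clock: 26.7
tool_pos: [0.5298, 0.2797, 0.2265]
orientation: [179.7, -0.1, 173.2]
force: [-0.2, 1.1, 0.1]
opening: 0.0148
```

```bash
python3 -c "
from by import *
go(.5295,.278,.16,98.3)"
```

```text
shift [-0.0012 -0.007  -0.2661] turn [-0.00079  0.00033 -0.20799] clk 26.7 F [-0.2  1.1  0.1] M [ 0.14  0.26 -0.89] tcp [0.5298 0.2797 0.2265] [ 1.7974e+02 -1.1000e-01  1.7318e+02] op 0.0148 j [ 46.  13.  -9.  -0. -67. -53.]
```

At the unlock stop (-0.89 N m). Backing off a little and pushing in.

>>> send_rows(
  commands=[
    [1, [0, -0.005, 0], [-0.0008, 0.0003, -0.014]],
    [1, [0, 0, -0.06], [0, 0, 0]],
    [1, [0, 0, -0.06], [0, 0, 0]],
    [1, [0, 0, -0.06], [0, 0, 0]],
    [1, [0, 0, -0.05], [0, 0, 0]],
    [1, [0, 0, -0.025], [0, 0, 0]],
    [1, [0, 0, -0.012], [0, 0, 0]],
    [1, [0, 0, -0.008], [0, 0, 0]],
  ],
)

```text
clock: 27.5
tool_pos: [0.5305, 0.2796, 0.1599]
orientation: [179.8, 0.0, 168.1]
force: [-10.3, -1.2, 20.5]
opening: 0.0142
```

```bash
python3 -c "
from by import *
go(.5295,.278,.16,98.3)"
```

```text
shift [-0.0039 -0.0063  0.0002] turn [-0.00039  0.00042 -0.19375] clk 27.5 F [-10.3  -1.2  20.5] M [-0.7   4.1  -0.23] tcp [0.5305 0.2796 0.1599] [179.81   0.   168.05] op 0.0142 j [ 46.  16. -14.  -0. -59. -58.]
```

>>> send_rows(
  commands=[
    [1, [-0.006, -0.005, -0.004], [-0.0004, 0.0004, -0.018]],
    [1, [-0.003, 0, -0.005], [0, 0.0003, -0.019]],
    [1, [-0.002, 0, -0.005], [0, 0.0003, -0.019]],
    [1, [-0.002, 0, -0.005], [0, 0.0003, -0.019]],
    [1, [-0.002, 0, -0.005], [0, 0.0003, -0.019]],
    [1, [-0.002, 0, -0.005], [0, 0.0003, -0.019]],
    [1, [-0.002, 0, -0.005], [0, 0.0003, -0.019]],
    [1, [-0.002, 0, -0.004], [0, 0.0003, -0.019]],
    [1, [-0.002, 0, -0.004], [0, 0.0003, -0.019]],
    [1, [-0.002, 0, -0.003], [0, 0.0003, -0.019]],
  ],
)

```text
clock: 28.5
tool_pos: [0.5304, 0.2781, 0.1602]
orientation: [-180.0, -0.1, 97.8]
force: [-0.2, -1.5, 0.8]
opening: 0.0142
```

```bash
python3 -c "
from by import *
go(.5295,.278,.16,98.3)"
```

```text
shift [-0.0034 -0.0004 -0.0007] turn [-3.10e-04 -8.00e-05  1.44e-03] clk 28.5 F [-0.2 -1.5  0.8] M [-0.61 -0.15  0.02] tcp [0.5304 0.2781 0.1602] [-1.7999e+02 -1.1000e-01  9.7780e+01] op 0.0142 j [  46.   16.  -14.   -0.  -59. -128.]
```

>>> send_rows(
  commands=[
    [1, [-0.002, 0, -0.003], [0, 0, -0.014]],
    [1, [0, 0, -0.003], [0, 0, -0.012]],
    [1, [0, 0, -0.002], [0, 0, -0.006]],
  ],
)

```text
clock: 28.8
tool_pos: [0.5311, 0.2773, 0.1602]
orientation: [179.9, -0.0, 85.8]
force: [-1.0, 0.0, -0.7]
opening: 0.0142
```

```bash
python3 -c "
from by import *
go(.5295,.278,.16,98.3)"
```

```text
shift [-0.0065  0.0028 -0.0008] turn [-0.0001   0.00038  0.03484] clk 28.8 F [-1.   0.  -0.7] M [0.03 0.48 0.83] tcp [0.5311 0.2773 0.1602] [ 1.7986e+02 -3.0000e-02  8.5760e+01] op 0.0142 j [  46.   16.  -15.    0.  -59. -141.]
```

Home at the lock stop (+0.83 N m) with z unchanged at 0.1602. Turning back to centre.

>>> send_rows(
  commands=[
    [1, [-0.005, 0.002, 0], [0, 0.0004, 0.017]],
    [1, [0, 0, 0], [0, 0, 0.017]],
    [1, [0, 0, 0], [0, 0, 0]],
  ],
)

```text
clock: 29.1
tool_pos: [0.5304, 0.2778, 0.1606]
orientation: [180.0, -0.0, 98.3]
force: [0.5, 0.8, -3.2]
opening: 0.0138
```

```bash
python3 -c "
from by import *
from e import e
go(.5295,.278,.31,98.3);by(.02,.1);e()"
```

```text
shift [-0.0035  0.001   0.5978] turn [-3.0e-05  1.1e-04 -1.3e-04] clk 29.1 F [ 0.5  0.8 -3.2] M [-0.   -0.03  0.02] tcp [0.5304 0.2778 0.1606] [179.96  -0.    98.35] op 0.0138 j [  46.   16.  -15.    0.  -59. -128.]
barrel face 879 ((517.1343383789062, 276.9217224121094), (8.322554588317871, 30.45160675048828), 8.785195350646973) 0.06401107393770705 0.14053432632357907
face dir 8.569077407357199 tool yaw-90 8.147743775502391
clk 29.2 ext est from bottom -0.05461311405463895 tube z None F [ 0.3 -0.1 -1.6] [0.5304 0.2777 0.1605]
```

>>> send_rows(
  commands=[
    [1, [-0.002, 0, 0.01], [0, 0, 0]],
    [1, [0, 0, 0.02], [0, 0, 0]],
    [1, [0, 0, 0.03], [0, 0, 0]],
    [1, [0, 0, 0.03], [0, 0, 0]],
    [1, [0, 0, 0.03], [0, 0, 0]],
    [1, [0, 0, 0.03], [0, 0, 0]],
    [1, [0, 0, 0.03], [0, 0, 0]],
    [1, [0, 0, 0.03], [0, 0, 0]],
    [1, [0, 0, 0.03], [0, 0, 0]],
    [1, [0, 0, 0.03], [0, 0, 0]],
    [1, [0, 0, 0.02], [0, 0, 0]],
  ],
)

```text
clock: 30.3
tool_pos: [0.5298, 0.2777, 0.24]
orientation: [179.9, -0.0, 97.7]
force: [-0.3, 0.1, -2.7]
opening: 0.014
```

```bash
python3 -c "
from by import *
from e import e
s=e();go(.5295,.278,.32,98.3)
cv2.imwrite('pics/e2.png',cv2.resize(s['color'][100:210,270:350],None,fx=5,fy=5,interpolation=cv2.INTER_CUBIC))"
```

```text
clk 30.35 ext est from bottom 0.0014025571029650796 tube z None F [ 0.2  0.4 -3.1] [0.5301 0.2778 0.2408]
shift [-0.0025  0.0006  0.3166] turn [-0.0002   0.00035  0.00159] clk 30.35 F [ 0.2  0.4 -3.1] M [ 0.1  -0.07 -0.  ] tcp [0.5301 0.2778 0.2408] [ 1.7986e+02 -5.0000e-02  9.7730e+01] op 0.0138 j [  46.   13.   -8.    0.  -69. -129.]
```

View pics/e2.png

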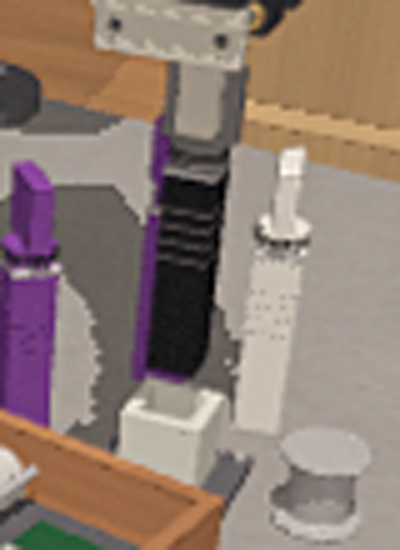

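Out of the holder and still closed (no tube visible, extension about 1 mm by scene estimate). Continuing slowly.

>>> send_rows(
  commands=[
    [1, [0, 0, 0.02], [0, 0, 0]],
    [1, [0, 0, 0.03], [0, 0, 0]],
    [1, [0, 0, 0.03], [0, 0, 0]],
    [1, [0, 0, 0.03], [0, 0, 0]],
    [1, [0, 0, 0.03], [0, 0, 0]],
    [1, [0, 0, 0.03], [0, 0, 0]],
    [1, [0, 0, 0.03], [0, 0, 0]],
    [1, [0, 0, 0.03], [0, 0, 0]],
    [1, [0, -0.01, 0.03], [0, 0, 0]],
    [1, [0, -0.02, 0.03], [0, 0, 0]],
    [1, [0, -0.03, 0.02], [0, 0, 0]],
    [1, [0, -0.04, 0.01], [0, 0, 0]],
  ],
)

```text
clock: 31.55
tool_pos: [0.5296, 0.2517, 0.3273]
orientation: [179.9, -0.0, 97.8]
force: [-0.2, -0.5, -2.8]
opening: 0.0139
```

```bash
python3 -c "
from by import *
from e import e
s=e();go(.539,-.2866,.32,86.5)"
```

```text
clk 31.6 ext est from bottom 0.002750038426361373 tube z None F [-0.7 -0.4 -1.8] [0.5296 0.2502 0.3279]
shift [ 0.0376 -2.1471 -0.0316] turn [-3.000e-05  2.500e-04 -3.126e-02] clk 31.6 F [-0.7 -0.4 -1.8] M [-0.42  0.23  0.02] tcp [0.5296 0.2502 0.3279] [ 1.7991e+02 -1.0000e-02  9.7750e+01] op 0.0141 j [  44.    9.   -1.    0.  -79. -127.]
```

>>> send_rows(
  commands=[
    [1, [0, -0.05, 0], [0, 0, -0.001]],
    [1, [0, -0.06, 0], [0, 0, -0.001]],
    [1, [0.001, -0.06, 0], [0, 0, -0.001]],
    [1, [0.001, -0.06, 0], [0, 0, -0.001]],
    [1, [0.001, -0.06, 0], [0, 0, -0.001]],
    [1, [0.001, -0.06, 0], [0, 0, -0.001]],
    [1, [0.001, -0.06, 0], [0, 0, -0.001]],
    [1, [0.001, -0.06, 0], [0, 0, -0.001]],
    [1, [0.001, -0.06, 0], [0, 0, -0.001]],
    [1, [0.001, -0.06, 0], [0, 0, -0.001]],
    [1, [0.001, -0.05, 0], [0, 0, -0.001]],
    [1, [0.001, -0.04, 0], [0, 0, -0.001]],
  ],
)

```text
clock: 32.8
tool_pos: [0.5312, 0.0634, 0.3273]
orientation: [180.0, 0.0, 93.0]
force: [-0.0, 0.5, -3.0]
opening: 0.0137
```

```bash
python3 -c "
from by import *
from e import e
s=e();go(.539,-.2866,.32,86.5)"
```

```text
clk 32.85 ext est from bottom 0.08828912324715718 tube z (np.float64(-0.2382224331920278), np.float64(-0.2038859914914597), 118) F [-0.1 -1.1 -2.3] [0.531  0.0624 0.3273]
shift [ 0.0318 -1.3959 -0.0293] turn [ 1.500e-04  6.000e-05 -1.785e-02] clk 32.85 F [-0.1 -1.1 -2.3] M [-0.45  0.03 -0.06] tcp [0.531  0.0624 0.3273] [1.7998e+02 5.0000e-02 9.2930e+01] op 0.0134 j [  28.    4.   -7.    0.  -78. -115.]
```

>>> send_rows(
  commands=[
    [1, [0.001, -0.05, 0], [0, 0, -0.001]],
    [1, [0.001, -0.06, 0], [0, 0, -0.001]],
    [1, [0.001, -0.065, 0], [0, 0, -0.001]],
    [1, [0.001, -0.065, 0], [0, 0, -0.001]],
    [1, [0.002, -0.065, 0], [0, 0, -0.001]],
    [1, [0.002, -0.065, 0], [0, 0, -0.001]],
    [1, [0.002, -0.065, 0], [0, 0, -0.001]],
    [1, [0.002, -0.065, 0], [0, 0, -0.001]],
    [1, [0.002, -0.065, 0], [0, 0, -0.001]],
    [1, [0.002, -0.065, 0], [0, 0, -0.001]],
    [1, [0.002, -0.065, 0], [0, 0, -0.001]],
    [1, [0.002, -0.06, 0], [0, 0, -0.001]],
  ],
)

```text
clock: 34.05
tool_pos: [0.5352, -0.1399, 0.3269]
orientation: [-180.0, 0.1, 88.4]
force: [0.5, 1.0, -3.7]
opening: 0.0136
```

>>> send_rows(
  commands=[
    [1, [0.002, -0.06, 0], [0, 0, -0.001]],
    [1, [0.002, -0.06, 0], [0, 0, -0.001]],
    [1, [0.002, -0.06, 0], [0, 0, -0.001]],
    [1, [0.002, -0.06, 0], [0, 0, -0.001]],
    [1, [0.002, -0.06, 0], [0, 0, -0.001]],
    [1, [0.002, -0.06, 0], [0, 0, -0.001]],
    [1, [0.002, -0.06, 0], [0, 0, 0]],
    [1, [0.002, -0.05, 0], [0, 0, 0]],
    [1, [0, -0.03, 0], [0, 0, 0]],
    [1, [0, 0, 0], [0, 0, 0]],
  ],
)

```text
clock: 35.05
tool_pos: [0.5376, -0.2781, 0.3258]
orientation: [-179.9, 0.1, 86.0]
force: [0.3, 0.8, -3.2]
opening: 0.014
```

```bash
python3 -c "
from by import *
from e import e
s=e();go(.539,-.2866,.24,86.5)
cv2.imwrite('pics/e3.png',cv2.resize(s['color'][130:350,100:240],None,fx=3.5,fy=2.7,interpolation=cv2.INTER_CUBIC))
s=snap('wrist','wr11')"
```

```text
clk 35.1 ext est from bottom 0.004839201400858778 tube z (np.float64(-0.2599968560872006), np.float64(-0.05039480338797342), 53) F [-0.1 -0.1 -3. ] [ 0.5376 -0.2777  0.3258]
shift [ 0.0056 -0.0357 -0.3433] turn [ 0.00018 -0.00036  0.00146] clk 35.1 F [-0.1 -0.1 -3. ] M [ 0.06 -0.09  0.03] tcp [ 0.5376 -0.2777  0.3258] [-1.7988e+02  7.0000e-02  8.5980e+01] op 0.0142 j [ -9.  11.   1.   0. -80. -85.]
```

View pics/e3.png

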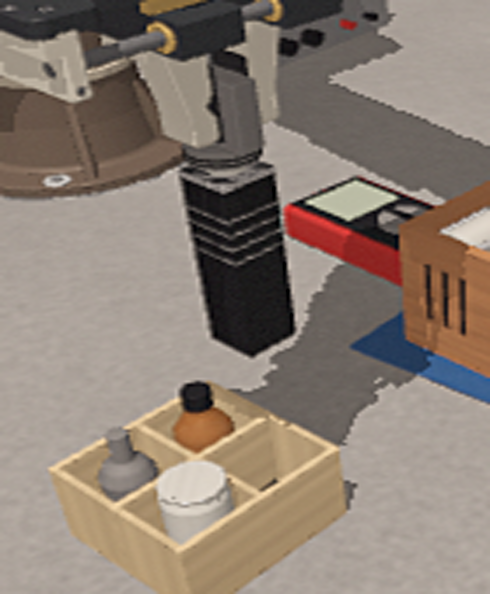

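View pics/wr11.png

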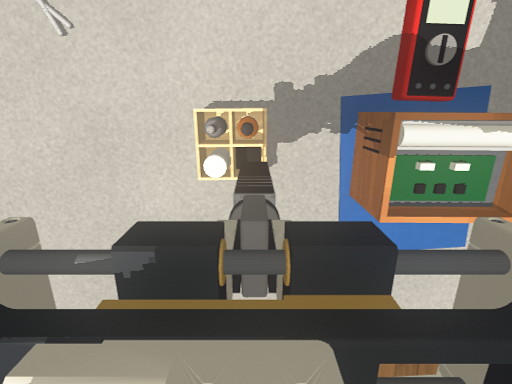

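No tube is visible at (235,170), and the cell below is empty. Aligning over it, then lowering.

>>> send_rows(
  commands=[
    [1, [0.004, -0.02, 0], [0, 0, 0.001]],
    [1, [0.004, -0.018, -0.01], [0, 0, 0]],
    [1, [0, 0, -0.03], [0, 0, 0]],
    [1, [0, 0, -0.045], [0, 0, 0]],
    [1, [0, 0, -0.045], [0, 0, 0]],
    [1, [0, 0, -0.045], [0, 0, 0]],
    [1, [0, 0, -0.045], [0, 0, 0]],
    [1, [0, 0, -0.045], [0, 0, 0]],
    [1, [0, 0, -0.035], [0, 0, 0]],
    [1, [0, 0, -0.02], [0, 0, 0]],
    [1, [0, 0, 0], [0, 0, 0]],
  ],
)

```text
clock: 36.25
tool_pos: [0.539, -0.2849, 0.2371]
orientation: [-179.7, -0.0, 86.6]
force: [-0.8, -0.3, -3.2]
opening: 0.0139
```

```bash
python3 -c "
from by import *
from e import e
s=e();go(.54,-.287,.165,86.5)
by(.02,.15)
s=snap('wrist');w=cloud(s)
m=((w[...,2]>.066)&(w[...,2]<.0735)&(w[...,0]>.4)&(w[...,0]<.62)&(w[...,1]>-.42)&(w[...,1]<-.2)).astype('u1')
print(cv2.minAreaRect((w[m>0][:,:2]*1000).astype(np.float32)))
"
```

```text
clk 36.3 ext est from bottom 0.006973748166349686 tube z (np.float64(-0.15822697446068035), np.float64(-0.030216725367090247), 12) F [-0.   0.  -2.5] [ 0.5392 -0.285   0.2376]
shift [ 0.0032 -0.0082 -0.2903] turn [-1.0e-05 -6.3e-04 -1.6e-04] clk 36.3 F [-0.   0.  -2.5] M [-0.02  0.01 -0.01] tcp [ 0.5392 -0.285   0.2376] [-1.7977e+02  1.0000e-02  8.6560e+01] op 0.0137 j [-10.  14.  -7.   0. -69. -84.]
barrel face 1241 ((526.19873046875, -283.1452941894531), (30.328296661376953, 9.87136459350586), 86.58731842041016) 0.08851392574404471 0.2134928868376349
face dir -3.2639343072357434 tool yaw-90 -3.441459554757941
((511.46343994140625, -310.822265625), (108.3292465209961, 107.06117248535156), 86.61766815185547)
```

View pics/by.png

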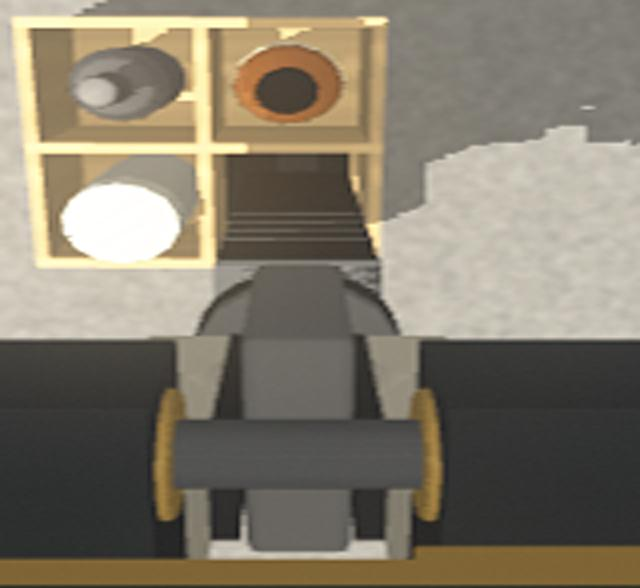

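>>> send_rows(
  commands=[
    [1, [0.006, -0.01, 0], [0, -0.0006, 0]],
    [1, [0, 0, -0.03], [0, 0, 0]],
    [1, [0, 0, -0.04], [0, 0, 0]],
    [1, [0, 0, -0.045], [0, 0, 0]],
    [1, [0, 0, -0.045], [0, 0, 0]],
    [1, [0, 0, -0.04], [0, 0, 0]],
    [1, [0, 0, -0.025], [0, 0, 0]],
  ],
)

```text
clock: 37.1
tool_pos: [0.5417, -0.2881, 0.1792]
orientation: [179.7, 0.0, 86.6]
force: [-0.4, -0.7, -3.6]
opening: 0.0135
```

```bash
python3 -c "
from by import *
go(.54,-.287,.162,86.5)"
```

```text
shift [-0.007   0.0043 -0.0687] turn [ 0.00018  0.00075 -0.00015] clk 37.1 F [-0.4 -0.7 -3.6] M [-0.02  0.07  0.01] tcp [ 0.5417 -0.2881  0.1792] [1.7973e+02 5.0000e-02 8.6550e+01] op 0.0135 j [-10.  17. -11.   0. -62. -84.]
```

>>> send_rows(
  commands=[
    [1, [-0.005, 0.003, -0.02], [0.0002, 0.0007, 0]],
    [1, [0, 0, -0.016], [0, 0, 0]],
    [1, [0, 0, -0.012], [0, 0, 0]],
    [1, [0, 0, -0.008], [0, 0, 0]],
  ],
)

```text
clock: 37.5
tool_pos: [0.5403, -0.2874, 0.1636]
orientation: [-179.9, 0.0, 86.6]
force: [-1.4, 0.6, 2.9]
opening: 0.0143
```

```bash
python3 -c "
from by import *
go(.54,-.287,.162,86.5)"
```

```text
shift [-0.0014  0.0015 -0.0064] turn [ 1.e-05 -2.e-04 -2.e-04] clk 37.5 F [-1.4  0.6  2.9] M [0.59 0.73 0.02] tcp [ 0.5403 -0.2874  0.1636] [-1.7993e+02  1.0000e-02  8.6570e+01] op 0.0143 j [-10.  17. -13.   0. -60. -84.]
```

Standing on the pad, but the height says about 5 mm of extension crept in (0.1636 against an expected 0.1582). I'll press it closed gently while it stands.

>>> send_rows(
  commands=[
    [1, [0, 0, -0.01], [0, 0, 0]],
    [1, [0, 0, -0.012], [0, 0, 0]],
  ],
)

```text
clock: 37.7
tool_pos: [0.5404, -0.2875, 0.1595]
orientation: [-180.0, 0.0, 86.6]
force: [-2.9, 1.8, 3.3]
opening: 0.0141
```

```bash
python3 -c "
from by import *
go(.54,-.287,.1582,86.5)"
```

```text
shift [-0.0018  0.0018 -0.0051] turn [ 1.1e-04 -4.0e-05 -2.7e-04] clk 37.7 F [-2.9  1.8  3.3] M [0.88 1.24 0.04] tcp [ 0.5404 -0.2875  0.1595] [-1.7999e+02  4.0000e-02  8.6600e+01] op 0.0141 j [-10.  18. -13.   0. -60. -84.]
```

>>> send_rows(
  commands=[
    [1, [0, 0, -0.012], [0, 0, 0]],
    [1, [0, 0, -0.008], [0, 0, 0]],
    [1, [0, 0, -0.006], [0, 0, -0.006]],
    [1, [0, 0, -0.005], [0, 0, -0.008]],
  ],
)

```text
clock: 38.1
tool_pos: [0.5435, -0.2884, 0.158]
orientation: [179.5, 0.2, 81.6]
force: [-2.2, 2.0, 5.9]
opening: 0.0137
```

```bash
python3 -c "
from by import *
go(.54,-.287,.1582,86.5);by(.03,.085)"
```

```text
shift [-0.014   0.0058  0.0009] turn [0.00076 0.00137 0.01363] clk 38.1 F [-2.2  2.   5.9] M [0.83 1.17 0.04] tcp [ 0.5435 -0.2884  0.158 ] [179.48   0.22  81.59] op 0.0137 j [-10.  18. -13.   0. -59. -89.]
barrel face 680 ((532.92822265625, -296.79705810546875), (19.757020950317383, 52.27341842651367), 31.092679977416992) 0.07299119845776181 0.12769111184611265
face dir -3.556590268168634 tool yaw-90 -8.61511418181344
```

View pics/by.png

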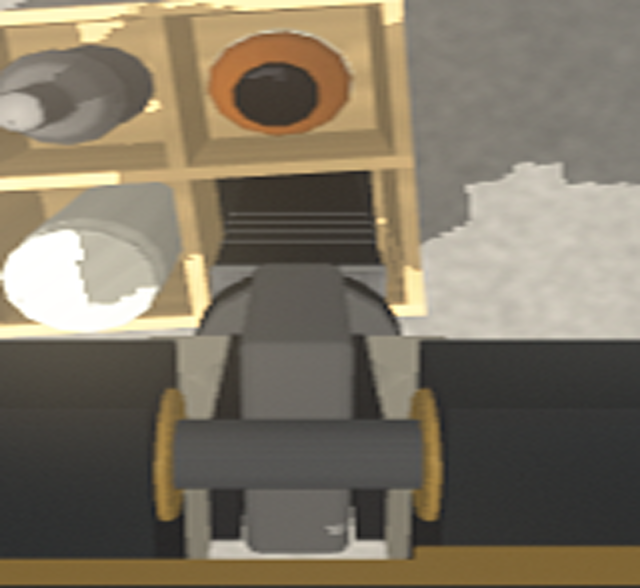

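The groove lines on the barrel (row 213) stay square to the fingers after the extra clockwise nudge, so the barrel turned with the head and is locked. Height 0.158 means closed. Straightening up before letting go.

>>> send_rows(
  commands=[
    [1, [-0.012, 0.005, 0], [0.0008, 0.0014, 0]],
    [1, [0, 0, 0], [0, 0, 0]],
  ],
)

```text
clock: 38.35
tool_pos: [0.5411, -0.2873, 0.1583]
orientation: [179.9, 0.0, 81.4]
force: [-1.3, 0.6, 1.0]
opening: 0.0145
```

```bash
python3 -c "
from by import *
go(.5405,-.287,.1582,81.6)"
```

```text
shift [-0.0023  0.0012 -0.0003] turn [6.0e-05 2.1e-04 6.3e-04] clk 38.35 F [-1.3  0.6  1. ] M [ 0.41  0.84 -0.02] tcp [ 0.5411 -0.2873  0.1583] [1.7992e+02 1.0000e-02 8.1370e+01] op 0.0145 j [-10.  18. -13.   0. -59. -89.]
```

>>> send_rows(
  commands=[
    [0.6, [0, 0, 0], [0, 0, 0]],
    [0.6, [0, 0, 0], [0, 0, 0]],
    [0.5, [0, 0, 0], [0, 0, 0]],
    [0.5, [0, 0, 0], [0, 0, 0]],
    [0.5, [0, 0, 0], [0, 0, 0]],
    [0.5, [0, 0, 0], [0, 0, 0]],
  ],
)

```text
clock: 38.95
tool_pos: [0.542, -0.2878, 0.1579]
orientation: [179.8, 0.0, 81.4]
force: [-0.6, -0.2, 0.8]
opening: 0.0437
```

```bash
python3 -c "
from by import *
go(.5405,-.287,.1582,81.6)
s=snap('scene');cv2.imwrite('pics/e4.png',cv2.resize(s['color'][150:350,90:230],None,fx=4,fy=3,interpolation=cv2.INTER_CUBIC))"
```

```text
shift [-0.0059  0.003   0.001 ] turn [0.00017 0.00044 0.00051] clk 38.95 F [-0.6 -0.2  0.8] M [0.01 0.03 0.02] tcp [ 0.542  -0.2878  0.1579] [1.7983e+02 4.0000e-02 8.1420e+01] op 0.0437 j [-10.  18. -13.   0. -59. -89.]
```

View pics/e4.png

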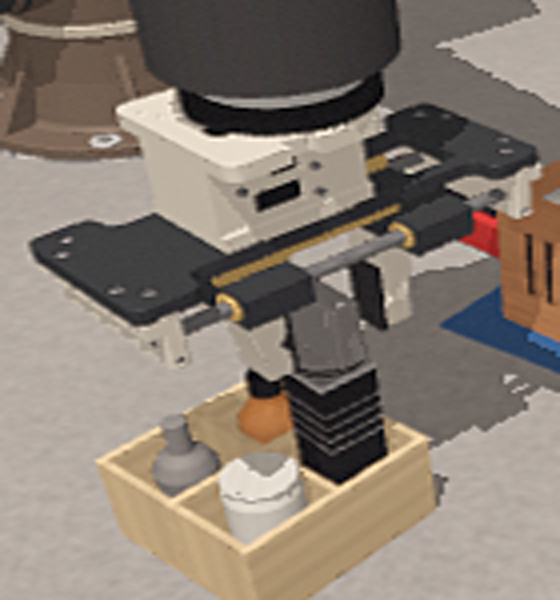

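The wand stands upright and closed in the free cell, with the fingers clear on both sides. Withdrawing straight up, then checking.

>>> send_rows(
  commands=[
    [0.5, [0, 0, 0.03], [0, 0, 0]],
    [0.5, [0, 0, 0.06], [0, 0, 0]],
    [0.5, [0, 0, 0.08], [0, 0, 0]],
    [0.5, [0, 0, 0.1], [0, 0, 0]],
    [0.5, [0, 0, 0.12], [0, 0, 0]],
    [0.5, [0, 0, 0.12], [0, 0, 0]],
    [0.5, [0.06, 0, 0.12], [0, 0, 0]],
    [0.5, [0.06, 0, 0.08], [0, 0, 0]],
    [0.5, [0.06, 0, 0.03], [0, 0, 0]],
    [0.5, [0, 0, 0], [0, 0, 0]],
  ],
)

```text
clock: 40.0
tool_pos: [0.5857, -0.2878, 0.3568]
orientation: [179.7, 0.1, 81.4]
force: [0.1, -0.2, -0.7]
opening: 0.0439
```

```bash
python3 -c "
from by import *
o=sensors.get_obs();print(o['clock'],o['tool_pos'],o['force'])
s=snap('wrist','wr12');w=cloud(s)
def rect(m):
    p=w[m];return len(p),cv2.minAreaRect((p[:,:2]*1000).astype(np.float32)),p[:,2].mean()
r=(np.hypot(w[...,0]-.539,w[...,1]+.2866)<.035)
zt=w[r&(w[...,2]<.25)][:,2].max();print('top z',zt,'closed expect',.008+.188)
print('blade',rect(r&(w[...,2]>zt-.006)&(w[...,2]<zt+.001)))
b=r&(w[...,2]>.076)&(w[...,2]<.13);print('barrel',rect(b))
s2=snap('scene','sc12');cv2.imwrite('pics/e5.png',cv2.resize(s2['color'][190:350,90:230],None,fx=4,fy=3.6,interpolation=cv2.INTER_CUBIC))"
```

```text
40.0 [ 0.58571128 -0.28779209  0.35679409] [ 0.06093518 -0.18696105 -0.74807559]
top z 0.19900638703387763 closed expect 0.196
blade (463, ((536.3067626953125, -285.6443786621094), (13.045217514038086, 43.47667694091797), 81.40927124023438), np.float64(0.1968878732511443))
barrel (43, ((527.0489501953125, -297.49542236328125), (15.658342361450195, 57.07027816772461), 22.601593017578125), np.float64(0.09564874112326457))
```

View pics/e5.png

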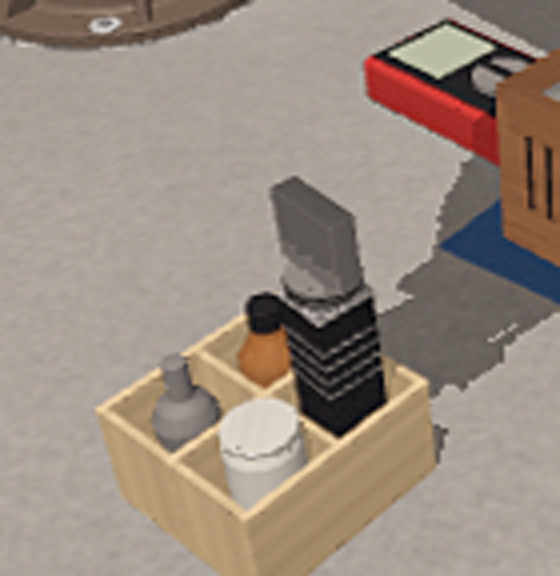

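View pics/wr12.png

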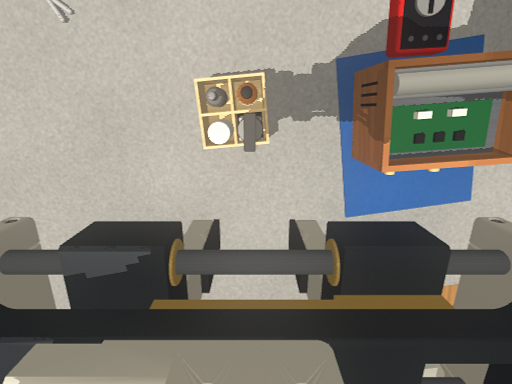

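View pics/sc12.png

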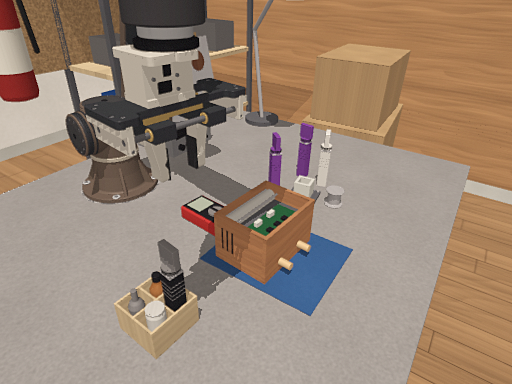

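Wand upright and closed: blade top about 0.197 by the wrist camera, which reads about 1 mm high, against 0.196 expected. One last check compares barrel yaw with blade yaw.

```bash
python3 -c "
from h import *
from scipy.optimize import minimize
s=snap('scene');w=cloud(s);g=cv2.cvtColor(s['color'],cv2.COLOR_BGR2GRAY)
r=np.hypot(w[...,0]-.537,w[...,1]+.2858)<.027
m=r&(w[...,2]>.08)&(w[...,2]<.13)
p=w[m][:,:2]
def c(t):
    a=np.radians(t[2]);l=np.abs((p-t[:2]/1000)@np.array([[np.cos(a),-np.sin(a)],[np.sin(a),np.cos(a)]]))
    return np.mean(np.minimum(np.abs(l.max(1)-.015),.004))*1000
best=min((minimize(c,[537,-286,a],method='Nelder-Mead') for a in range(-45,45,5)),key=lambda q:q.fun)
print(len(p),best.x,best.fun)
m=r&(w[...,2]>.16)&(w[...,2]<.199);print('blade',cv2.minAreaRect((w[m][:,:2]*1000).astype(np.float32)),w[m][:,2].max())
"
```

```text
446 [ 535.87265718 -286.92243366   -8.11385468] 0.47890265905001006
blade ((537.5106201171875, -288.1510009765625), (14.728282928466797, 46.23339080810547), 82.51158142089844) 0.19807760078303693
```

Barrel yaw is -8.1° and blade yaw -8.6° (wrist) or -7.5° (scene), so the twist is about 0 and it's locked. Handing in.

```bash
python3 -c "
from h import *
print(order.close_job(), sensors.get_obs()['clock'])"
```

```text
the job is handed in; nothing more can be done
the job is handed in; nothing more can be done
```

The wand is closed, locked and standing upright in the free cell. I let go of it and handed the job in at about 40 s. It did not stay fully closed on the way, so I had to press it shut by about 5 mm once it stood in the box.

**What I did:** in the holder I twisted the head counter-clockwise to its stop, pushed the wand fully in, twisted it back to the lock stop, turned back to centre and lifted it out.

**What went wrong:**
- **Two failed tries:** on the first two tries the locked wand pulled out again, by about 26 mm while lifting and then about 45 mm during lifting and a fast carry to the box. Each time I took it back to the holder; the fast trip back the second time drew it out further, to about 69 mm. Then I repeated the whole closing.
- **Third try:** I moved slowly, and it still drew out about 5 mm before it stood in the cell. I pressed it shut on the pad and nudged the head about 5° clockwise.
- **Lock strength unclear:** that press showed only about 3 N at the end of the move. The wand should hold well over 8 N when locked, so the clamp seemed weaker than described.

**Last checks:**

| Check | Measured | Expected |
|---|---|---|
| Top of the blade | 0.197–0.198 m (the wrist camera reads about 1 mm high) | 0.196 m for a closed wand |
| Barrel angle | -8.1° | |
| Blade angle | -8.6° (wrist camera), -7.5° (scene camera) | same as the barrel when locked |

In the final pictures no tube shows, and the bottle, can, driver, spool and multimeter look undisturbed. The gripper was well clear of everything.

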